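Load the battery pack into the lamp tester's dock and clamp it home

TASK

Stand the loose battery pack upright in the pocket of the lamp tester's dock, gently and without pushing its contacts down by hand, and let go of it; the pocket's block is adjustable and may have been set a little nearer to or farther from the hinge. Then swing the hinged clamp down over the pack and press the clamp's handle until the pack is driven fully home, without forcing it, and leave the clamp closed. Leave the other things on the bench alone.

Things in the scene. Friction and masses are not known exactly. Their poses are not given: they have to be found in the camera images.
- dock: The lamp tester's dock, fixed: a grey block, 60 mm high, with a bright metal nest block let into a slot in its top, two hinge cheeks at its far end and a bulb in a holder at its left (axis at x +60, y +83, top 118 mm). Origin on the underside at the middle of the slot, 13 mm (+x) from the zero mark; block from x -50 to +100, y -50 to +50 mm. z up; x runs from the nest towards the hinge.
- nest_zero (a point): Zero mark of the nest's adjustment, on the slot's middle line at the level of the nest's top, 64 mm above the bench; axes as the dock's. The nest (54 by 44 mm) holds the pocket, 42 (x) by 32 mm (y), 2.5 mm chamfer. The pocket's centre is locked 3 to 23 mm from here along +x (0 in y); where is not measured: look, or feel with a light push (a few newtons, never 35 N).
- carriage (a joint): How far the contact carriage that floors the pocket is pushed down: 0 up (floor 30 mm below the nest's top), 0.012 m at its hard stop (home). It does not move below about 14 N, then slides stiffly and stays where it is left. Only the clamp may drive it: it may not pass 0.006 m while the clamp stands open.
- clamp (a joint): Angle of the clamp: 0 level, about 0.01 with the pack fully home, about 0.16 where its rubber nose (80 mm from the hinge) first meets a pack standing on the raised carriage, 1.55 to 1.85 (upright or leaning back) at the start; end stop 1.95. A stiff hinge (0.25 N m): the clamp stays where it is left.
- clamp_hinge (a point): The clamp's hinge axis, along the dock's y, at dock x +80 mm, 105 mm above the bench. Axes turn with the clamp: x runs from the handle to the hinge.
- clamp_handle (a point): Middle of the handle, a round steel crossbar 12 mm thick, 100 mm long along the dock's y, 150 mm from the hinge: at angle q it is at dock x = 80 - 150 cos q, z = 105 + 150 sin q mm. The arm is 24 mm wide, 10 thick; 38 mm of bar is free each side. Driving the pack slowly takes 8 to 12 N down on the handle; then it stops hard. Over about 30 N there (60 N on the pack) crushes it.
- pack: The battery pack, loose: a black plastic block 40 (x) by 30 (y) by 70 mm high, about 0.25 kg, standing on the bench, grey panels on its wide sides, brass strips low down. Origin at the centre of its underside, z up. It goes upright into the pocket, 40 mm side along the dock's x, either way round. Its top is 40 mm above the nest's top before it is driven, 28 mm when home.
- glue: A bystander: closed white jar with a black lid, 48 mm across, 85 mm tall, loose; origin under its centre.
- socket: A bystander: brass lamp socket, 56 mm across its foot, 56 mm tall, loose; origin under its centre.
- screwdriver: A bystander: a screwdriver lying on the bench to the left, loose.
- shade: A bystander: small dark conical lampshade 90 mm across its foot, 80 mm tall, loose, beyond the work; origin under its centre.

How it is judged (in metres and radians):
On the way, in this order (a step that is already met when the one before it is completed fails the run):
1. the pack stands in the nest's pocket on the raised carriage, released, with the clamp still open (x of pack in the frame of nest_zero between -0.001 and 0.027 m and y of pack in the frame of nest_zero between -0.005 and 0.005 m and z of pack in the frame of nest_zero below -0.027 m and angle between pack's own z axis and vertical below 0.09 rad and angle between the x axis of pack and the x axis of dock, either way round below 0.12 rad and value of joint carriage below 0.006 m and value of joint clamp above 0.5 rad and contact force between the fingers and pack below 0.1 N), for 0.2 s.
2. the closed clamp has driven the pack home (value of joint carriage above 0.01 m and value of joint clamp below 0.06 rad and x of pack in the frame of nest_zero between -0.001 and 0.027 m and y of pack in the frame of nest_zero between -0.005 and 0.005 m and z of pack in the frame of nest_zero below -0.037 m and angle between pack's own z axis and vertical below 0.09 rad and angle between the x axis of pack and the x axis of dock, either way round below 0.12 rad), for 0.2 s.
At the end, for the whole second after the job is handed in: The pack stands upright (0.09 rad) and square (0.12 rad) in the nest's pocket (within 4 mm of the nest's range, 5 mm of the slot's middle line), its foot at least 37 mm below the nest's top, the carriage over 10 of its 12 mm down, the clamp closed (below 0.06 rad), all at rest (all of step 2 and linear speed of pack below 0.02 m/s); the robot touches nothing.
It fails at once if the carriage is pushed down past 6 mm while the clamp stands open (pack pushed by hand) (value of joint carriage above 0.006 m and value of joint clamp above 0.5 rad).
It fails at once if the pack is pressed against the dock with more than 35 N while the clamp stands open (contact force between pack and dock above 35 N and value of joint clamp above 0.5 rad).
It fails at once if the clamp presses the pack with more than 60 N (contact force between clamp and pack above 60 N).
It fails at once if the pack is tipped over (angle between pack's own z axis and vertical above 0.8 rad).
It fails at once if a bystander is shifted by more than 30 mm (distance of any of glue, socket, screwdriver, shade from where it was at the start of the episode above 0.03 m).
It also fails if it takes over 72 s, if anything falls off the work surface, if the arm or the gripper's body presses on something with over 40 N, if the wrist force passes 120 N, or if a joint passes its speed limit or range.

ROBOT

A 6-joint arm with a two-finger parallel gripper is mounted at the origin on the work surface. World frame = base frame: x ahead of the robot, y to its left, z up, the work surface at z = 0. Lengths are in m, angles in degrees, forces in N, time in s.
With the tool pointing down it reaches from about 0.35 to 0.775 m from the base axis. Payload 5.5 kg.
Tool frame: the origin (TCP) lies where the fingers leave the gripper's body, on its centre line; the fingertips stand 73 mm ahead of it and the grasp point (between the pads) lies 54 mm ahead of it (bot.tcp_to_tips is the distance from the TCP to the fingertips, in m); x points along the fingers, z is the direction in which the jaws open and shut, and the axes are right-handed (so a half turn about x gives the same grasp; the last joint's range is limited). The gripper opens to 85 mm and grips with 20 to 120 N. Pads are 22 mm wide; open, the fingers measure 114 mm over their backs; the gripper's body (76 mm by 85 mm) begins 54 mm behind the grasp point. The pads swing forward as they close: fully open they stand 13 mm farther back than shut.
Start: joints at [67.575, 17.945, 2.641, 74.691, 0, 82.002], TCP at [0.143, 0.557, 0.304] pointing down, gripper open.
Joint ranges: [-158.12, 158.12], [-49.38, 96.58], [-58.88, 72.47], [-126.05, 133.96], [-84.25, 85.87], [-180, 180]. Speed limits (degrees/s): [147.25, 147.25, 180, 180, 180, 180].

INTERFACE

Orientations are given as [roll, pitch, yaw] about the fixed x, y, z axes, in that order (R = Rz(yaw) Ry(pitch) Rx(roll)).
In Python, from plant import bot gives the robot as it stands.
- The arm moves only by the tool carry_out, never from a script. Its argument "deltas" is a list of rows, each a list of 4 numbers: the shift along the tool's x, y, z in units of 60 mm (1.0 is 60 mm), then the turn about the tool's x in units of 5 degrees (1.0 is 5 degrees). In form: [[dx, dy, dz, roll], ...]. A call has 1 to 8 rows; each row shifts and turns the pose as measured when the row begins, along the tool's axes as they then stand; what a row does not reach is not made up. A row lasts 1/8 s, in which the tool goes at most 62.5 mm and 10.7 degrees, less where a joint would pass 70% of its speed; a pose out of reach is approached as far as the arm can. A call is refused whole if a number of a shift passes 1 or a number of a turn 1, either way. A call with a gripper value outside its range is refused whole. "hand" is the closure, from -1 (fully open) to 1 (shut), set as the call begins (left out, the last holds). The fingers move at their own pace and stop on an object; "squeeze" is the grip in N (left out, the last holds). Time passes only in rows, so rows that do not move let the fingers close. It gives the time, the measured TCP pose, the force and the opening at its end, in the units of the state.
- bot.state(): the state, without advancing time (a new reading comes with each control period).
- bot.capture(name): name is "scene" or "top" or "wrist"; returns the picture (420x560x3 uint8, red, green, blue); there is no depth.
- bot.camera_model(name): a dict with "mtx" (3x3 intrinsics, pixels), "distortion" ([k1, k2, p1, p2, k3] as OpenCV has them; the pictures are not rectified), "R" (3x3) and "t" (3): a world point X has camera coordinates R X + t. Camera axes: x right, y down, z forward; pixel columns grow to the right and rows downward; lengths in m; the calibration is good to about 2 mm. A picture is of the moment at which its call begins: read the wrist's pose just before it. camera_model takes no time and is no camera call; for the wrist camera it gives the pose at the moment of the call.
- bot.close_job(): hands the job in, once; it reports no verdict.
Trained networks look in the newest picture that a camera, given by its name, has taken for a name from the list of things; names that differ only in an ending like _2 or _b are one class to them, and where a whole thing is asked for, a point or a joint stands for the part that bears it (a point fixed in the world has none). Each returns a list of dicts, best first, with "conf" (0 to 1); they miss things now and then, are a little off and sometimes report something else, mostly with a low value. They report only what shows in the picture. A call takes as long as a camera call.
- bot.trace(label, camera): "pixels" (420x560 bool, what is visible of it) and "point" ([column, row] in pixels, amid what is visible of it).
The state is a dict: "time": time; "joint_pos": joint angles; "joint_velocities": joint speeds; "joint_torque": joint torques, N m; "tcp_pos": TCP position; "eef_rot": TCP orientation; "contact_force": force on the tool from outside, world axes, zero at the start; "ft_torque": the same for the moment, N m; "opening": opening from 0.0 (shut) to 1.0 (fully open).
Only numpy, scipy, OpenCV 4.12 (cv2) and the standard library are available. Lean on these libraries where they do the work, as an engineer would, in place of code of your own. Each camera call takes 0.05 s, during which the arm holds its last target.

## Working session

There is one attempt and no reset: what is moved stays moved. The work goes in short steps, Python scripts to look and compute and a tool call to move; the robot and the scene stay as the last step left them, time stands still between calls to the robot, and variables do not carry over. Pictures are saved under pics/ and viewed, and the job is handed in when it is done.

Besides the shell and the picture viewer there is one more tool, called by a JSON object that holds its "api" and its "payload". carry_out: Moves the arm, as the interface text tells. Its arguments: {"type":"object","properties":{"deltas":{"type":"array"},"hand":{"type":"number"},"squeeze":{"type":"number"}},"required":["deltas"]}

```bash
ls; mkdir -p pics
cat > h.py <<'E'
import numpy as np, cv2
from plant import bot
from scipy.spatial.transform import Rotation as Ro
def save(im,n): cv2.imwrite('pics/'+n+'.png',cv2.cvtColor(im,cv2.COLOR_RGB2BGR))
def ray(cam,px):
    m=cam if isinstance(cam,dict) else bot.camera_model(cam)
    K=np.array(m['mtx']);d=np.array(m['distortion']);R=np.array(m['R']);t=np.array(m['t'])
    u=cv2.undistortPoints(np.array(px,float).reshape(-1,1,2),K,d).reshape(-1,2)
    D=np.c_[u,np.ones(len(u))]@R
    return -R.T@t,D
def atz(cam,px,z):
    c,D=ray(cam,px); return np.array([c+d*(z-c[2])/d[2] for d in D])
def proj(cam,X):
    m=cam if isinstance(cam,dict) else bot.camera_model(cam)
    R=np.array(m['R']);
    return cv2.projectPoints(np.array(X,float).reshape(-1,1,3),cv2.Rodrigues(R)[0],np.array(m['t'],float),np.array(m['mtx']),np.array(m['distortion']))[0].reshape(-1,2)
E
python3 - <<'E'
from h import *
np.set_printoptions(precision=4,suppress=True)
print(bot.state())
for c in ['scene','top','wrist']:
    save(bot.capture(c),c+'0')
    m=bot.camera_model(c);R=np.array(m['R']);print(c,-R.T@np.array(m['t']),R[2])
    for n in ['pack','dock','clamp','clamp_handle','nest_zero','carriage','glue','socket']:
        try: r=bot.trace(n,c)
        except Exception as e: print(n,e);continue
        print(n,[(round(x['conf'],2),np.round(x['point']),int(x['pixels'].sum())) for x in r[:3]])
print(bot.state()['time'])
E
```

```text
pics
{'time': 0.0, 'joint_pos': array([67.5751, 17.9909,  2.5755, 74.6913, -0.0005, 82.0023]), 'joint_velocities': array([ 0.0428,  0.0574, -0.0812, -0.0561,  0.0223,  0.0209]), 'joint_torque': array([ -0.0011, -48.0626,  29.8534,   0.0193,  -0.0002,  -0.    ]), 'tcp_pos': array([0.1431, 0.5565, 0.303 ]), 'eef_rot': array([ 172.2795,   89.8933, -112.1478]), 'contact_force': array([ 0.8936,  0.732 , -0.1228]), 'ft_torque': array([-0.0138,  0.01  , -0.0058]), 'opening': 1.0007592846112354}
scene [1.3311 0.235  0.9753] [-0.6467 -0.176  -0.7421]
pack [(0.95, array([180., 205.]), 414)]
dock [(0.62, array([306., 226.]), 3478)]
clamp [(0.61, array([310., 197.]), 648)]
clamp_handle [(0.86, array([306., 196.]), 698)]
nest_zero [(0.89, array([306., 225.]), 3498)]
carriage []
glue []
socket [(0.83, array([170., 182.]), 330)]
top [ 0.3815 -0.0086  1.5129] [ 0.12    0.0133 -0.9927]
pack [(0.52, array([374., 203.]), 199)]
dock [(0.73, array([255., 211.]), 2548)]
clamp [(0.7, array([248., 178.]), 349)]
clamp_handle [(0.68, array([246., 182.]), 328)]
nest_zero [(0.61, array([255., 215.]), 2532)]
carriage [(0.33, array([257., 209.]), 2531), (0.26, array([375., 199.]), 197)]
glue [(0.81, array([356., 239.]), 257), (0.49, array([245., 184.]), 316)]
socket [(0.79, array([396., 236.]), 257)]
wrist [0.067  0.5765 0.3724] [ 0.2963 -0.0759 -0.9521]
pack []
dock []
clamp []
clamp_handle []
nest_zero []
carriage []
glue []
socket []
1.35
```

View pics/scene0.png

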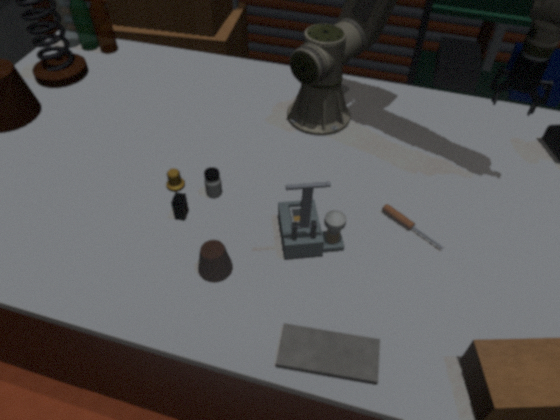

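View pics/top0.png

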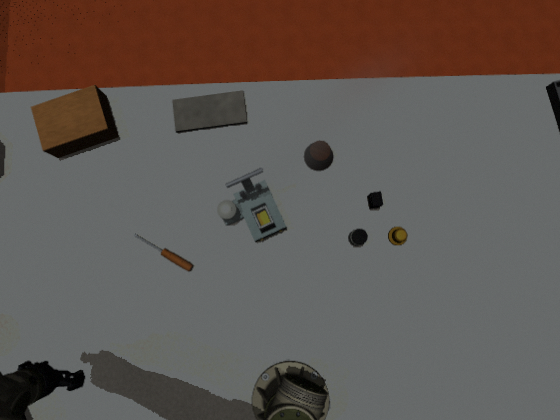

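Run:
```python
import cv2
t=cv2.imread('pics/top0.png');cv2.imwrite('pics/top0z.png',cv2.resize(t[140:270,200:420],None,fx=3.6,fy=3.6,interpolation=cv2.INTER_CUBIC))
t=cv2.imread('pics/scene0.png');cv2.imwrite('pics/scene0z.png',cv2.resize(t[120:300,140:380],None,fx=3.3,fy=3.3,interpolation=cv2.INTER_CUBIC))
```

```text
(no output)
```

View pics/top0z.png

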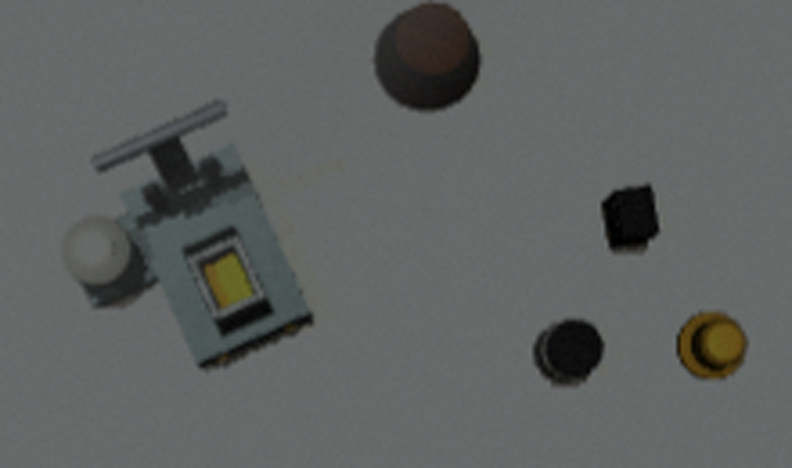

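View pics/scene0z.png

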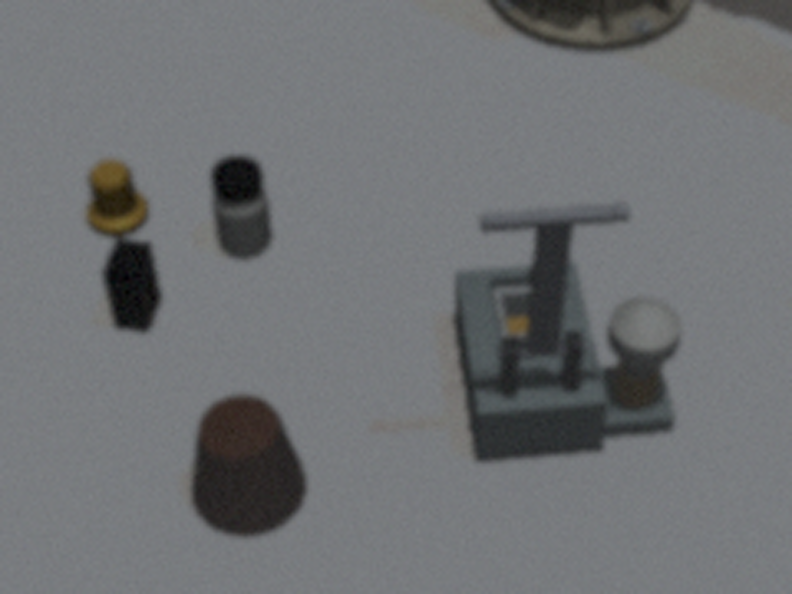

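Run:
```python
from h import *
np.set_printoptions(precision=4,suppress=True)
z=lambda p:np.array(p)/3.6+[200,140]
print('block corners',atz('top',z([(312,318),(200,362),(122,198),(236,150)]),.06))
print('nest corners outer',atz('top',z([(183,245),(234,228),(272,310),(222,332)]),.064))
print('handle ends',atz('top',z([(98,162),(220,107)]),.255))
print('pack top',atz('top',z([(604,200),(650,186),(657,232),(613,243)]),.07))
print('glue',atz('top',z([(570,348)]),.085),'socket',atz('top',z([(716,342)]),.056))
print('shade',atz('top',z([(430,40)]),.08))
```

```text
block corners [[ 0.4897 -0.007   0.06  ]
 [ 0.4574  0.0826  0.06  ]
 [ 0.5904  0.1422  0.06  ]
 [ 0.6265  0.0499  0.06  ]]
nest corners outer [[0.5506 0.0938 0.064 ]
 [0.563  0.0529 0.064 ]
 [0.4967 0.0244 0.064 ]
 [0.4804 0.0644 0.064 ]]
handle ends [[0.5882 0.1383 0.255 ]
 [0.6243 0.0525 0.255 ]]
pack top [[ 0.5758 -0.2413  0.07  ]
 [ 0.5859 -0.2784  0.07  ]
 [ 0.549  -0.282   0.07  ]
 [ 0.5413 -0.2468  0.07  ]]
glue [[ 0.4585 -0.2069  0.085 ]] socket [[ 0.4613 -0.3271  0.056 ]]
shade [[ 0.7071 -0.1076  0.08  ]]
```

```bash
cat >> h.py <<'E'
def pose():
    s=bot.state(); return np.array(s['tcp_pos']),Ro.from_euler('xyz',s['eef_rot'],degrees=True).as_matrix(),s
def zang(R): return np.degrees(np.arctan2(R[1,2],R[0,2]))
def plan(target,zdeg=None,n=None,tail=0,p=None,R=None):
    """rows to reach target TCP with tool z axis at horizontal angle zdeg"""
    if p is None: p,R,s=pose()
    p=p.copy();R=R.copy()
    # roll + about tool x (down) -> world angle decreases
    turn=0 if zdeg is None else -((zdeg-zang(R)+180)%360-180)
    d=np.array(target)-p
    if n is None: n=int(max(np.ceil(np.linalg.norm(d)/.05),np.ceil(abs(turn)/4.9),1))
    rows=[]
    for i in range(n):
        k=n-i
        u=np.round(R.T@((np.array(target)-p)/k)/.06,2)
        t=0 if zdeg is None else round(-((zdeg-zang(R)+180)%360-180)/k/5,2)
        rows.append([*map(float,u),float(t)])
        p=p+R@(u*.06); R=R@Ro.from_euler('x',t*5,degrees=True).as_matrix()
    for i in range(0,n,8): print(rows[i:i+8])
    print('end',np.round(p,4),round(zang(R),2)); return p,R
E
python3 - <<'E'
from h import *
np.set_printoptions(precision=4,suppress=True)
p,R,s=pose();print(p,R,zang(R))
m=bot.camera_model('wrist');c=-np.array(m['R']).T@np.array(m['t'])
print('cam in tool',R.T@(c-p), R.T@np.array(m['R']).T, np.array(m['mtx'])[0,0])
plan([.40,.03,.40],113.3)
E
```

```text
[0.1433 0.5569 0.3039] [[ 0.     -0.9685  0.2491]
 [ 0.0001  0.2491  0.9685]
 [-1.     -0.      0.0001]] 75.57425482455153
cam in tool [-0.0685  0.0787  0.    ] [[-0.0004 -0.3059  0.9521]
 [-0.0006 -0.9521 -0.3059]
 [ 1.     -0.0007  0.0002]] 317.17962219852325
[[-0.13, -0.53, -0.62, -0.63], [-0.13, -0.49, -0.65, -0.63], [-0.13, -0.46, -0.67, -0.63], [-0.13, -0.42, -0.7, -0.63], [-0.14, -0.38, -0.72, -0.63], [-0.13, -0.34, -0.74, -0.63], [-0.14, -0.3, -0.76, -0.63], [-0.13, -0.25, -0.77, -0.63]]
[[-0.14, -0.21, -0.79, -0.63], [-0.13, -0.17, -0.79, -0.63], [-0.14, -0.13, -0.8, -0.62], [-0.13, -0.08, -0.81, -0.63]]
end [0.3998 0.0302 0.3999] 113.32
```

{"api": "carry_out", "payload": {"deltas": [[-0.13,-0.53,-0.62,-0.63],[-0.13,-0.49,-0.65,-0.63],[-0.13,-0.46,-0.67,-0.63],[-0.13,-0.42,-0.7,-0.63],[-0.14,-0.38,-0.72,-0.63],[-0.13,-0.34,-0.74,-0.63],[-0.14,-0.3,-0.76,-0.63],[-0.13,-0.25,-0.77,-0.63]]}}

```text
time: 2.35
tcp_pos: [0.3206, 0.1996, 0.3688]
eef_rot: [-86.2, 89.8, 15.9]
contact_force: [1.8, -0.1, -0.6]
opening: 1.005
```

Run:
```python
from h import *
print(pose()[0],zang(pose()[1]))
plan([.44,.03,.36],113.3)
```

```text
[0.3205663  0.19958159 0.36880981] 102.05571545205996
[[0.03, -0.27, -0.64, -0.45], [0.03, -0.25, -0.65, -0.45], [0.03, -0.22, -0.65, -0.45], [0.03, -0.19, -0.66, -0.45], [0.03, -0.17, -0.67, -0.45]]
end [0.4399 0.0301 0.3601] 113.31
```

{"api": "carry_out", "payload": {"deltas": [[0.03,-0.27,-0.64,-0.45],[0.03,-0.25,-0.65,-0.45],[0.03,-0.22,-0.65,-0.45],[0.03,-0.19,-0.66,-0.45],[0.03,-0.17,-0.67,-0.45],[0,0,0,0],[0,0,0,0]]}}

```text
time: 3.22
tcp_pos: [0.4444, 0.0213, 0.3621]
eef_rot: [-99.7, 89.4, 13.6]
contact_force: [-0.6, 0.3, -0.3]
opening: 0.998
```

```bash
cat > look.py <<'E'
from h import *
import sys,pickle
n=sys.argv[1]
m=bot.camera_model('wrist');p,R,s=pose();im=bot.capture('wrist');save(im,n)
pickle.dump((m,p,R),open(n+'.pkl','wb'))
print(s['time'],p,zang(R),s['contact_force'],s['opening'])
E
python3 look.py w1
```

```text
3.225 [0.44440322 0.02125245 0.36214795] 113.30639321898092 [-0.64814995  0.26686876 -0.29210461] 0.9979173064730985
```

View pics/w1.png

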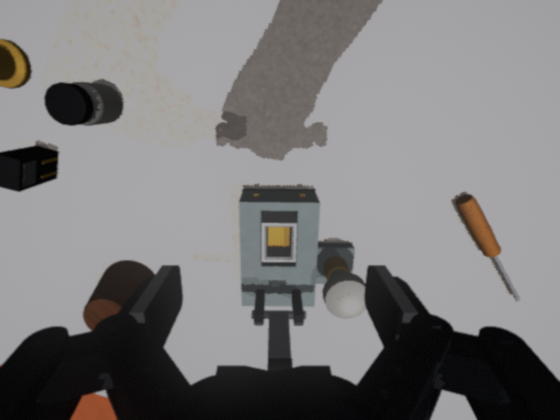

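Run:
```python
import cv2
t=cv2.imread('pics/w1.png');cv2.imwrite('pics/w1z.png',cv2.resize(t[180:320,220:360],None,fx=4,fy=4,interpolation=cv2.INTER_CUBIC))
cv2.imwrite('pics/w1y.png',cv2.resize(t[130:210,0:90],None,fx=6,fy=6,interpolation=cv2.INTER_CUBIC))
```

```text
(no output)
```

View pics/w1z.png

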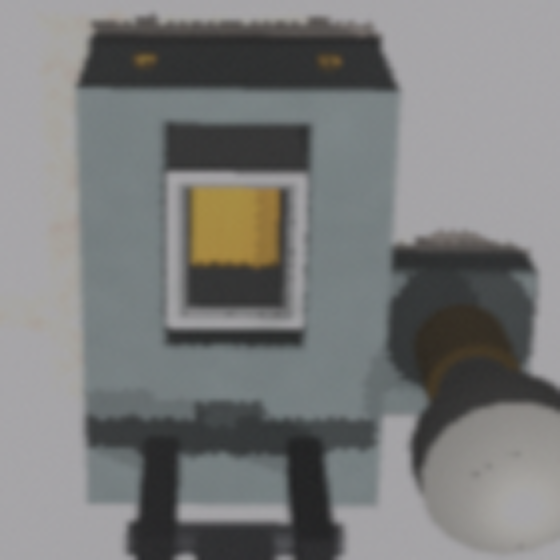

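View pics/w1y.png

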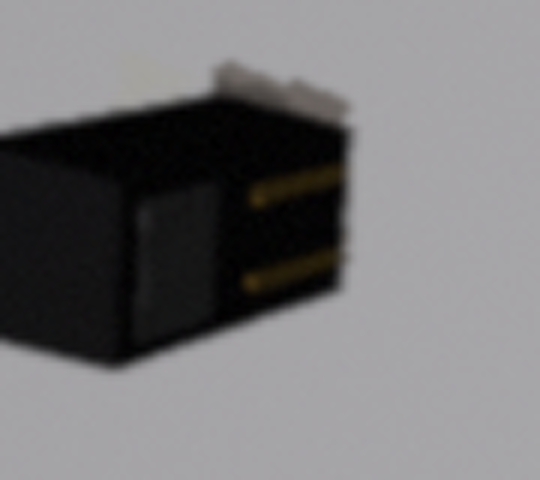

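Run:
```python
from h import *
import pickle
np.set_printoptions(precision=4,suppress=True)
m,p,R=pickle.load(open('w1.pkl','rb'))
z=lambda q:(np.array(q)+.5)/4-.5+[220,180]
B=atz(m,z([(78,88),(399,90),(378,503),(88,503)]),.06)
N=atz(m,z([(166,172),(309,172),(303,330),(167,332)]),.064)
def rect(C):
    e=(C[3]-C[0]+C[2]-C[1])[:2]; f=(C[1]-C[0]+C[2]-C[3])[:2]
    print(C[:,:2],'mean',C[:,:2].mean(0),'len',np.linalg.norm(e)/2,np.linalg.norm(f)/2,'yaw',np.degrees(np.arctan2(e[1],e[0])),np.degrees(np.arctan2(f[1],f[0])))
    return C[:,:2].mean(0),np.degrees(np.arctan2(e[1],e[0]))
b,yb=rect(B); n,yn=rect(N)
y=np.radians(yb);X=np.array([np.cos(y),np.sin(y)]);Y=np.array([-X[1],X[0]])
o=b-25e-3*X
print('dock origin',o,'nest rel',(n-o)@X,(n-o)@Y)
# pack top: corners in zoom y
zz=lambda q:(np.array(q)+.5)/6-.5+[0,130]
print(atz(m,zz([(118,185),(0,152),(222,95),(350,130),(340,290),(115,365)]),.0))
print(atz(m,zz([(115,365),(118,185),(0,138),]),.07))
```

```text
[[ 0.4952 -0.0024]
 [ 0.457   0.088 ]
 [ 0.5935  0.1463]
 [ 0.6329  0.0551]] mean [0.5447 0.0718] len 0.14880418220072836 0.09876029279656827 yaw 22.893869803414955 113.1243972755954
[[0.5085 0.0325]
 [0.491  0.073 ]
 [0.5415 0.0941]
 [0.5595 0.054 ]] mean [0.5251 0.0634] len 0.05502070987272407 0.04405035656011691 yaw 22.763779782458673 113.77687879953686
dock origin [0.5216 0.062 ] nest rel 0.0037506562993251382 -0.00011958612769464876
[[ 0.5789 -0.2977  0.    ]
 [ 0.5818 -0.3233  0.    ]
 [ 0.5491 -0.2796  0.    ]
 [ 0.5456 -0.2518  0.    ]
 [ 0.5835 -0.2466  0.    ]
 [ 0.6224 -0.2914  0.    ]]
[[ 0.5815 -0.2456  0.07  ]
 [ 0.5451 -0.2508  0.07  ]
 [ 0.5449 -0.2727  0.07  ]]
```

Run:
```python
from h import *
plan([.50,-.252,.27],98)
```

```text
[[0.26, 0.16, -0.76, 0.51], [0.26, 0.13, -0.76, 0.51], [0.25, 0.09, -0.77, 0.51], [0.26, 0.06, -0.77, 0.51], [0.25, 0.03, -0.78, 0.51], [0.26, -0.01, -0.77, 0.52]]
end [ 0.4998 -0.2518  0.2698] 97.99
```

{"api": "carry_out", "payload": {"deltas": [[0.26,0.16,-0.76,0.51],[0.26,0.13,-0.76,0.51],[0.25,0.09,-0.77,0.51],[0.26,0.06,-0.77,0.51],[0.25,0.03,-0.78,0.51],[0.26,-0.01,-0.77,0.52],[0,0,0,0],[0,0,0,0]]}}

```text
time: 4.28
tcp_pos: [0.5023, -0.2486, 0.2705]
eef_rot: [-86.9, 89.1, 11.5]
contact_force: [0.3, 0.1, -0.3]
opening: 1.001
```

```bash
python3 look.py w2;  python3 - <<'E'
import cv2
t=cv2.imread('pics/w2.png');cv2.imwrite('pics/w2z.png',cv2.resize(t[160:310,200:380],None,fx=4,fy=4,interpolation=cv2.INTER_CUBIC))
E
```

```text
4.275 [ 0.50230505 -0.24856529  0.27052751] 98.45291449797284 [ 0.30098286  0.05921694 -0.29855417] 1.0008143140967658
```

View pics/w2.png

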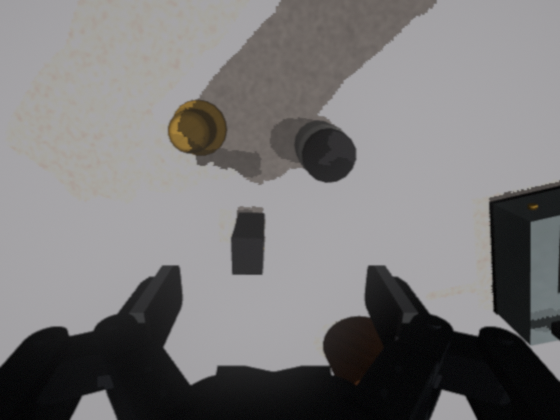

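View pics/w2z.png

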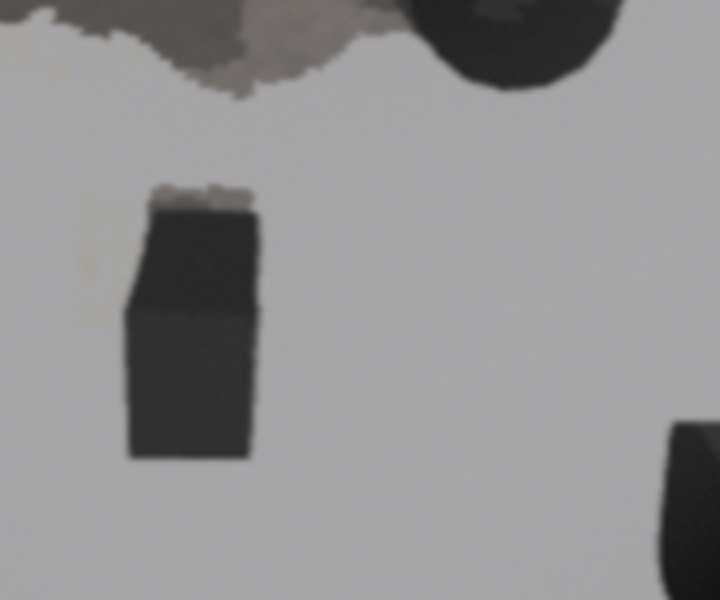

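Run:
```python
from h import *
import pickle
np.set_printoptions(precision=4,suppress=True)
m,p,R=pickle.load(open('w2.pkl','rb'))
print(R[:,0])
z=lambda q:(np.array(q)+.5)/4-.5+[200,160]
C=atz(m,z([(125,310),(257,312),(251,458),(129,458)]),.07)
e=(C[3]-C[0]+C[2]-C[1])[:2]/2; f=(C[1]-C[0]+C[2]-C[3])[:2]/2
print(C,C.mean(0),np.linalg.norm(e),np.linalg.norm(f),np.degrees(np.arctan2(e[1],e[0])),np.degrees(np.arctan2(f[1],f[0])))
print('base',atz(m,z([(149,212),(257,212)]),0).mean(0))
c=C.mean(0)
yaw=np.degrees(np.arctan2(e[1],e[0]))
plan([c[0],c[1],.20],90+yaw)
```

```text
[ 0.0161  0.0033 -0.9999]
[[ 0.5483 -0.2807  0.07  ]
 [ 0.5444 -0.2506  0.07  ]
 [ 0.5825 -0.2468  0.07  ]
 [ 0.5868 -0.2757  0.07  ]] [ 0.5655 -0.2635  0.07  ] 0.038578025875029495 0.02984951312825867 6.5622268045484775 97.89113743837147
base [ 0.5476 -0.2674  0.    ]
[[0.6, -0.49, -0.2, 0.19], [0.59, -0.5, -0.19, 0.19]]
end [ 0.5656 -0.2632  0.2001] 96.57
```

{"api": "carry_out", "payload": {"deltas": [[0.3,-0.5,-0.18,0.13],[0.6,-0.5,-0.2,0.12],[0.5,-0.05,0,0],[0,0,0,0]]}}

```text
time: 4.82
tcp_pos: [0.5725, -0.2557, 0.1911]
eef_rot: [-97.2, 88.8, 0.5]
contact_force: [-0.6, 0.7, 0.3]
opening: 1.001
```

Run:
```python
from h import *
p,R,s=pose();print(s['time'],p,p+.054*R[:,0],R[:,0],zang(R),s['joint_velocities'])
plan([.566-.054*R[0,0],-.2635-.054*R[1,0],.110],97.2)
```

```text
4.825 [ 0.572543   -0.25571494  0.19107728] [ 0.57371177 -0.25570456  0.13708993] [ 2.16438343e-02  1.92126190e-04 -9.99765726e-01] 97.6789050803798 [ 1.00814914 -1.67552291  2.96819893  0.74853102  0.02273283  0.09750005]
[[0.67, 0.09, -0.05, 0.05], [0.68, 0.08, -0.06, 0.05]]
end [ 0.5651 -0.2636  0.1099] 97.18
```

{"api": "carry_out", "payload": {"deltas": [[0.35,0.05,-0.05,0.05],[0.35,0.05,-0.05,0.05],[0.35,0.05,-0.05,0],[0.2,0,0,0],[0,0,0,0],[0,0,0,0]]}}

```text
time: 5.58
tcp_pos: [0.5701, -0.2629, 0.1267]
eef_rot: [-108.8, 88.0, -11.3]
contact_force: [-0.6, 0.3, 0.2]
opening: 1.004
```

```bash
python3 look.py w3
python3 - <<'E'
from h import *
p,R,s=pose();print(s['time'],p,p+.054*R[:,0],R[:,0],zang(R),s['joint_velocities'])
plan([.566-.054*R[0,0],-.2635-.054*R[1,0],.110],97.2)
E
```

```text
5.575 [ 0.57007168 -0.26285167  0.12666463] 97.56991704561779 [-0.55223638  0.27673854  0.24682008] 1.0042736429042842
5.625 [ 0.57011456 -0.26290422  0.12671494] [ 0.57194307 -0.26327158  0.07274716] [ 0.03386134 -0.0068029  -0.99940339] 97.56689937431123 [-0.18379535  0.24110432 -0.02784741 -0.33533153 -0.12684888  0.04381716]
[[0.28, 0.11, 0.01, 0.07]]
end [ 0.5641 -0.2633  0.1097] 97.22
```

View pics/w3.png

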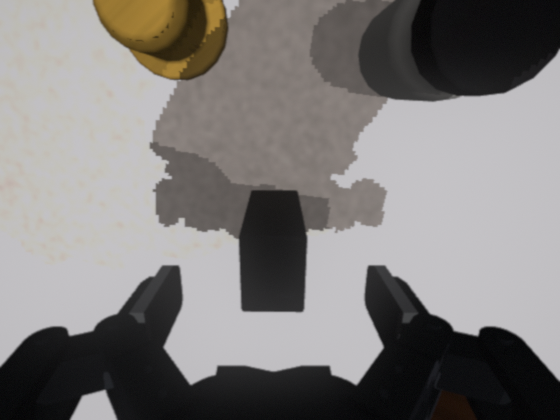

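{"api": "carry_out", "payload": {"deltas": [[0.25,0.1,0.01,0.07],[0.05,0.03,0,0],[0,0,0,0]]}}

```text
time: 6.0
tcp_pos: [0.5627, -0.2636, 0.1081]
eef_rot: [-109.4, 88.0, -12.2]
contact_force: [-0.5, -1.2, 0.2]
opening: 1.002
```

Run:
```python
from h import *
p,R,s=pose();print(s['time'],p,p+.054*R[:,0],R[:,0],zang(R),s['joint_velocities'])
```

```text
6.0 [ 0.56268618 -0.26359454  0.10808754] [ 0.56456419 -0.26399949  0.05412172] [ 0.03477791 -0.00749911 -0.99936693] 97.19807490040874 [-0.10582003  0.21038254 -0.57851772 -0.00565997 -0.01275327  0.01170385]
```

{"api": "carry_out", "payload": {"deltas": [[0,0,0,0],[0,0,0,0],[0,0,0,0],[0,0,0,0],[0,0,0,0],[0,0,0,0]], "hand": 1, "squeeze": 40}}

```text
time: 6.75
tcp_pos: [0.5629, -0.2638, 0.1084]
eef_rot: [-109.4, 87.9, -12.2]
contact_force: [0.4, 0.0, 0.1]
opening: 0.344
```

Run:
```python
from h import *
p,R,s=pose();print(s['time'],p,p+.054*R[:,0],R[:,0],zang(R),s['joint_velocities'],s['opening'],s['contact_force'])
```

```text
6.75 [ 0.56292795 -0.26382158  0.10840723] [ 0.56482866 -0.26423411  0.05444227] [ 0.03519838 -0.00763944 -0.99935115] 97.18824302023494 [-0.00811555  0.05385913  0.04092058  0.05834102  0.03106554 -0.08065261] 0.34396141980060224 [0.37073586 0.00913772 0.05074828]
```

{"api": "carry_out", "payload": {"deltas": [[-0.3,0,0,0],[-0.6,0,0,0],[-0.6,0,0,0],[-0.3,0,0,0],[0,0,0,0]]}}

```text
time: 7.38
tcp_pos: [0.5571, -0.2618, 0.2153]
eef_rot: [-104.0, 88.4, -6.8]
contact_force: [0.7, -0.2, -3.2]
opening: 0.346
```

```bash
python3 - <<'E'
from h import *
import pickle
p,R,s=pose();print(s['time'],p,R[:,0],zang(R),s['joint_velocities'],s['opening'],s['contact_force'])
# grasp transform
Pg=np.array([.56292795,-.26382158,.10840723]);
E
cat >> h.py <<'E'
_pg=np.array([.56292795,-.26382158,.10840723])
_ax=np.array([.03519838,-.00763944,-.99935115]);_z=np.radians(97.188)
_zz=np.array([np.cos(_z),np.sin(_z),0]);_zz-=_ax*(_ax@_zz);_zz/=np.linalg.norm(_zz)
RG=np.c_[_ax,np.cross(_zz,_ax),_zz]
_y=np.radians(7.19)
RP=np.array([[np.cos(_y),-np.sin(_y),0],[np.sin(_y),np.cos(_y),0],[0,0,1]])
# pack origin: along pack y on tool centre line at z=.054; along x from camera
_c=np.array([.5657,-.2635,0.]);_g=_pg+_ax*.054
_py=RP[:,1];_c=_c+_py*((_g-_c)@_py)
T_p=RG.T@(_c-_pg);T_R=RG.T@RP
def packpose():
    p,R,s=pose(); return p+R@T_p, R@T_R
E
python3 - <<'E'
from h import *
np.set_printoptions(precision=4,suppress=True)
print(T_p,T_R);p,R=packpose();print(p,R)
plan([.50,.035,.24],112.9)
E
```

```text
7.375 [ 0.55711522 -0.26175454  0.21526275] [ 0.02808984 -0.00334724 -0.9995998 ] 97.19455368930869 [-0.02252876  0.7077552  -1.50675631 -0.39543355 -0.01725976 -0.06916869] 0.3455044526835204 [ 0.65692029 -0.21846273 -3.23699265]
[0.1084 0.0009 0.0007] [[ 0.034  -0.012  -0.9994]
 [-0.9994  0.     -0.034 ]
 [ 0.0004  0.9999 -0.012 ]]
[ 0.5592 -0.2616  0.1068] [[ 0.9921 -0.1256  0.0071]
 [ 0.1256  0.9921 -0.0043]
 [-0.0065  0.0051  1.    ]]
[[-0.07, 0.04, 0.72, -0.45], [-0.06, 0.02, 0.72, -0.45], [-0.07, -0.01, 0.72, -0.45], [-0.06, -0.04, 0.72, -0.45], [-0.07, -0.07, 0.71, -0.45], [-0.06, -0.1, 0.71, -0.45], [-0.07, -0.12, 0.71, -0.44]]
end [0.5001 0.035  0.2403] 112.89
```

{"api": "carry_out", "payload": {"deltas": [[-0.07,0.04,0.5,-0.45],[-0.06,0.02,0.72,-0.45],[-0.07,-0.01,0.72,-0.45],[-0.06,-0.04,0.72,-0.45],[-0.07,-0.07,0.71,-0.45],[-0.06,-0.1,0.71,-0.45],[-0.05,-0.1,0.5,-0.4],[0,0,0.2,0]]}}

```text
time: 8.38
tcp_pos: [0.4933, 0.0287, 0.2278]
eef_rot: [-105.4, 89.3, 7.6]
contact_force: [-0.2, 0.5, -2.6]
opening: 0.346
```

```bash
python3 look.py w4
python3 - <<'E'
from h import *
np.set_printoptions(precision=4,suppress=True)
p,R,s=pose();print(s['time'],p,R[:,0],zang(R),s['joint_velocities']);p,R=packpose();print(p,R)
E
```

```text
8.375 [0.49325887 0.02867418 0.22776027] 113.00752497535562 [-0.23728375  0.52681313 -2.61112835] 0.3458681514893626
8.425 [0.4924 0.0292 0.2275] [ 0.0107  0.0025 -0.9999] 113.00612537831023 [-2.3416  0.4749  0.9461  0.3522 -0.8957 -2.0373]
[0.4925 0.0298 0.1191] [[ 0.9201 -0.391   0.0252]
 [ 0.3911  0.9204 -0.0003]
 [-0.0231  0.0101  0.9997]]
```

View pics/w4.png

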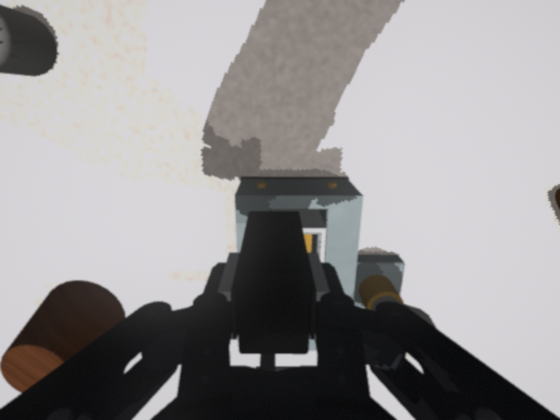

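Run:
```python
from h import *
import pickle
m,p,R=pickle.load(open('w4.pkl','rb'))
t=cv2.imread('pics/w4.png')
pp=p+R@T_p;PR=R@T_R
cs=np.array([pp+PR@np.array(c) for c in [(-.02,-.015,0),(-.02,.015,0),(.02,.015,0),(.02,-.015,0),(-.02,-.015,.07),(-.02,.015,.07)]])
y=np.radians(22.9);X=np.array([np.cos(y),np.sin(y)]);Y=np.array([-X[1],X[0]]);o=np.array([.5216,.0625])
f=lambda a,b,z:np.r_[o+X*a+Y*b,z]
D=[f(-.05,-.05,.06),f(-.05,.05,.06),f(.1,.05,.06),f(-.05,-.05,0),f(-.05,.05,0)]
D+=[f(.0035+a*.027,b*.022,.064) for a in(-1,1) for b in(-1,1)]
z=4;x0,y0=200,160
im=cv2.resize(t[y0:y0+150,x0:x0+190],None,fx=z,fy=z,interpolation=cv2.INTER_CUBIC)
im=np.clip(im.astype(float)*1.6,0,255).astype(np.uint8)
for q,c in((proj(m,cs),(0,0,255)),(proj(m,D),(0,255,0))):
  for u in q:
    print(u); cv2.circle(im,tuple(int(v) for v in (u-[x0,y0])*z+1.5),4,c,1)
cv2.imwrite('pics/w4z.png',im)
```

```text
[248.21925097 208.30399691]
[299.51991205 208.4584878 ]
[297.78640052 268.37310313]
[249.97242734 268.1298017 ]
[232.40485907 271.98752336]
[311.95622121 272.40297333]
[234.86813803 194.19690504]
[364.40404673 194.4602125 ]
[349.34253649 350.76144804]
[242.24720548 176.5175088 ]
[347.35887712 176.71812343]
[271.09232026 228.04719695]
[327.03009467 228.1745844 ]
[271.13702549 287.56569169]
[323.48260634 287.70724774]
```

View pics/w4z.png

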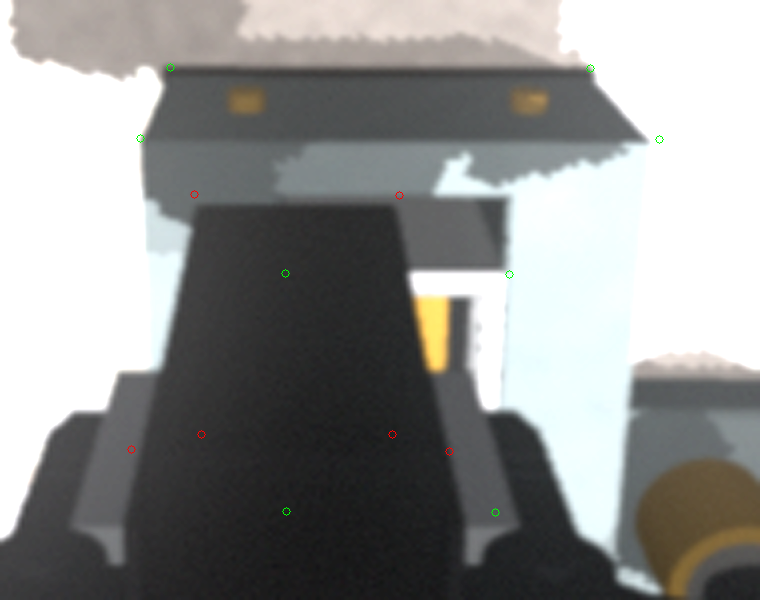

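Run:
```python
from h import *
import pickle
def go(n,x0,y0,w,h,cs):
    m,p,R=pickle.load(open(n+'.pkl','rb'))
    t=cv2.imread('pics/%s.png'%n);z=4
    im=cv2.resize(t[y0:y0+h,x0:x0+w],None,fx=z,fy=z,interpolation=cv2.INTER_CUBIC)
    im=np.clip(im.astype(float)*1.6,0,255).astype(np.uint8)
    for u in proj(m,cs): cv2.circle(im,tuple(int(v) for v in (u-[x0,y0])*z+1.5),4,(0,0,255),1)
    return im
cs=np.array([[.5657,-.2635,0]+RP@np.array(c) for c in [(-.02,-.015,0),(-.02,.015,0),(.02,.015,.07),(.02,-.015,.07),(-.02,-.015,.07),(-.02,.015,.07)]])
a=go('w3',225,180,100,140,cs);b=go('w2',200,180,100,140,cs)
cv2.imwrite('pics/cmp.png',np.hstack([a,b]))
```

```text
(no output)
```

View pics/cmp.png

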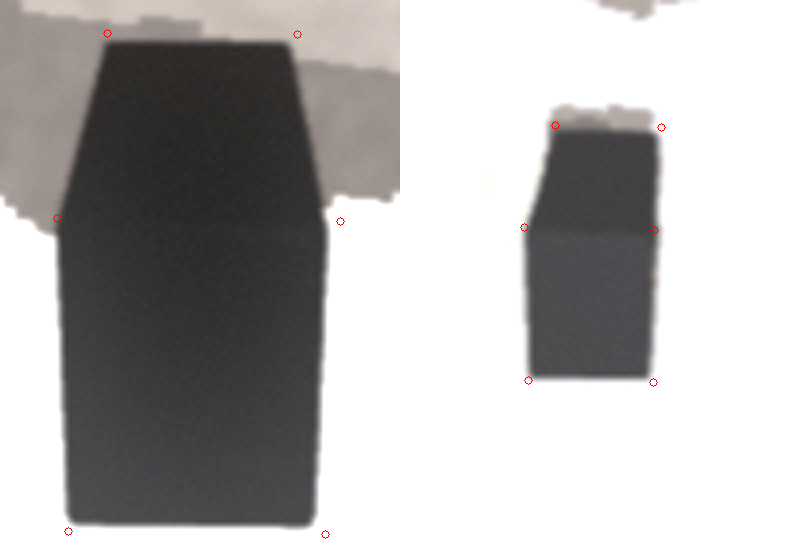

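```bash
cat > pp.py <<'E'
from h import *
import sys
np.set_printoptions(precision=4,suppress=True)
t=np.array([.5245,.0632,float(sys.argv[1])])
if len(sys.argv)>3: t[:2]+=float(sys.argv[2])*np.array([np.cos(.4),np.sin(.4)])+float(sys.argv[3])*np.array([-np.sin(.4),np.cos(.4)])
p,R,s=pose();q,Q=packpose()
print(s['time'],p,R[:,0],'z',zang(R),s['contact_force'],'pack',q,Q[:,2], s['opening'])
plan(t-R@T_p,113)
E
python3 pp.py .09
```

```text
8.425 [0.4924 0.0292 0.2275] [ 0.0107  0.0025 -0.9999] z 113.00612537831023 [-1.4598  1.2716 -4.1056] pack [0.4925 0.0298 0.1191] [ 0.0252 -0.0003  0.9997] 0.3464939067267146
[[0.25, -0.35, 0.15, 0.0], [0.24, -0.35, 0.15, 0.0]]
end [0.5243 0.0623 0.1985] 113.01
```

{"api": "carry_out", "payload": {"deltas": [[0.2,-0.3,0.12,0],[0.2,-0.3,0.12,0],[0.05,-0.1,0.05,0],[0,0,0,0],[0,0,0,0]]}}

```text
time: 9.05
tcp_pos: [0.5273, 0.0615, 0.1965]
eef_rot: [-102.5, 89.5, 10.3]
contact_force: [-0.2, -0.5, -3.0]
opening: 0.344
```

```bash
python3 pp.py .075
```

```text
9.05 [0.5273 0.0615 0.1965] [ 0.0078  0.0014 -1.    ] z 112.79967302197136 [-0.1978 -0.5135 -3.0384] pack [0.527  0.0619 0.0881] [0.0282 0.0007 0.9996] 0.3435221035538639
[[0.22, 0.03, 0.04, -0.04]]
end [0.5248 0.063  0.1833] 113.0
```

{"api": "carry_out", "payload": {"deltas": [[0.1,0.02,0.03,-0.03],[0.1,0.02,0.01,-0.01],[0,0,0,0],[0,0,0,0]]}}

```text
time: 9.55
tcp_pos: [0.5236, 0.0621, 0.1843]
eef_rot: [-105.2, 89.5, 7.8]
contact_force: [-0.7, -0.5, -2.7]
opening: 0.347
```

```bash
python3 pp.py .07; python3 look.py w5;python3 - <<'E'
from h import *
save(bot.capture('scene'),'s5')
s=cv2.imread('pics/s5.png');w=cv2.imread('pics/w5.png')
a=cv2.resize(s[150:270,250:370],None,fx=4,fy=4,interpolation=cv2.INTER_CUBIC);b=cv2.resize(w[170:310,200:380],(617,480),interpolation=cv2.INTER_CUBIC)[:,100:420]
cv2.imwrite('pics/c5.png',np.clip(np.hstack([a,b]).astype(float)*1.5,0,255).astype(np.uint8))
E
```

```text
9.55 [0.5236 0.0621 0.1843] [ 0.0084  0.0011 -1.    ] z 112.93305304013134 [-0.679  -0.5319 -2.6622] pack [0.5234 0.0624 0.0759] [0.0276 0.0011 0.9996] 0.346974694567052
[[0.1, -0.02, 0.0, -0.01]]
end [0.5247 0.0625 0.1783] 112.98
9.55 [0.52356294 0.06205535 0.18430937] 112.93305304013134 [-0.67899834 -0.5318805  -2.66223355] 0.346974694567052
```

View pics/c5.png

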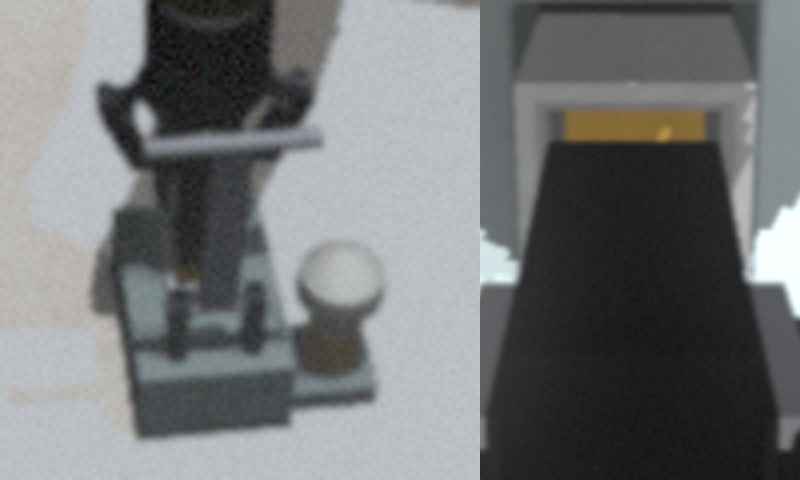

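Run:
```python
from h import *
import pickle
m,p,R=pickle.load(open('w5.pkl','rb'))
w=cv2.imread('pics/w5.png')
g=cv2.cvtColor(w,cv2.COLOR_BGR2GRAY)
print([(r,g[r,272:278].mean().round()) for r in range(180,222)])
X=np.array([np.cos(.4),np.sin(.4)]);Y=np.array([-X[1],X[0]])
nx=atz(m,[(274.6,195.5),(274.6,211.5)],.064)
pb=atz(m,[(274.6,211.5)],.0759)
o=np.array([.5251,.0634])
print('nest edge',(nx[:,:2]-o)@X,(nx[:,:2]-o)@Y,'pack edge',(pb[:,:2]-o)@X,(pb[:,:2]-o)@Y)
```

```text
[(180, np.float64(64.0)), (181, np.float64(64.0)), (182, np.float64(64.0)), (183, np.float64(64.0)), (184, np.float64(64.0)), (185, np.float64(64.0)), (186, np.float64(64.0)), (187, np.float64(64.0)), (188, np.float64(63.0)), (189, np.float64(64.0)), (190, np.float64(63.0)), (191, np.float64(63.0)), (192, np.float64(64.0)), (193, np.float64(70.0)), (194, np.float64(85.0)), (195, np.float64(89.0)), (196, np.float64(90.0)), (197, np.float64(90.0)), (198, np.float64(90.0)), (199, np.float64(86.0)), (200, np.float64(79.0)), (201, np.float64(75.0)), (202, np.float64(73.0)), (203, np.float64(73.0)), (204, np.float64(72.0)), (205, np.float64(72.0)), (206, np.float64(72.0)), (207, np.float64(72.0)), (208, np.float64(72.0)), (209, np.float64(72.0)), (210, np.float64(66.0)), (211, np.float64(42.0)), (212, np.float64(24.0)), (213, np.float64(22.0)), (214, np.float64(22.0)), (215, np.float64(22.0)), (216, np.float64(21.0)), (217, np.float64(22.0)), (218, np.float64(21.0)), (219, np.float64(21.0)), (220, np.float64(21.0)), (221, np.float64(22.0))]
nest edge [-0.02613436 -0.01567132] [0.00019195 0.00020395] pack edge [-0.01981364] [0.00016677]
```

{"api": "carry_out", "payload": {"deltas": [[0.1,0,0,0],[0.08,0,0,0],[0,0,0,0]]}}

```text
time: 10.02
tcp_pos: [0.5239, 0.0621, 0.1729]
eef_rot: [-105.7, 89.5, 7.2]
contact_force: [0.4, -0.2, -2.9]
opening: 0.349
```

```bash
python3 pp.py .055 -.0013 -.0003
```

```text
10.025 [0.5239 0.0621 0.1729] [ 0.0088  0.0011 -1.    ] z 112.93775422037454 [ 0.4074 -0.2231 -2.931 ] pack [0.5238 0.0625 0.0645] [0.0271 0.0011 0.9996] 0.34853244601092237
[[0.16, 0.01, 0.0, -0.01]]
end [0.5234 0.0619 0.1633] 112.99
```

{"api": "carry_out", "payload": {"deltas": [[0.08,0,0,0],[0.06,0,0,0],[0,0,0,0]]}}

```text
time: 10.4
tcp_pos: [0.5239, 0.0621, 0.1638]
eef_rot: [-105.4, 89.5, 7.5]
contact_force: [0.1, -0.3, -3.1]
opening: 0.346
```

```bash
python3 pp.py .045 -.0013 -.0003
```

```text
10.4 [0.5239 0.0621 0.1638] [ 0.0085  0.0011 -1.    ] z 112.94026435444941 [ 0.074  -0.2611 -3.0737] pack [0.5238 0.0625 0.0553] [0.0274 0.0011 0.9996] 0.34605350106527205
[[0.17, 0.01, 0.0, -0.01]]
end [0.5235 0.0619 0.1536] 112.99
```

No contact force: it entered the pocket freely (z 55 mm, nest top at 64).

{"api": "carry_out", "payload": {"deltas": [[0.09,0,0,0],[0.08,0,0,0],[0,0,0,0]]}}

```text
time: 10.78
tcp_pos: [0.524, 0.0621, 0.1528]
eef_rot: [-105.5, 89.5, 7.4]
contact_force: [0.7, -0.3, -2.6]
opening: 0.343
```

```bash
python3 pp.py .038 -.0013 -.0003
```

```text
10.775 [0.524  0.0621 0.1528] [ 0.0085  0.0011 -1.    ] z 112.93841396821345 [ 0.7075 -0.272  -2.6476] pack [0.5239 0.0625 0.0444] [0.0274 0.0011 0.9996] 0.34310351956626206
[[0.11, 0.01, 0.0, -0.01]]
end [0.5235 0.0619 0.1462] 112.99
```

{"api": "carry_out", "payload": {"deltas": [[0.08,0,0,0],[0.04,0,0,0],[0,0,0,0]]}}

```text
time: 11.15
tcp_pos: [0.5242, 0.0622, 0.1452]
eef_rot: [-105.7, 89.5, 7.2]
contact_force: [0.2, 0.4, -2.4]
opening: 0.348
```

```bash
python3 pp.py .034 -.0013 -.0003
```

```text
11.15 [0.5242 0.0622 0.1452] [ 0.0087  0.0011 -1.    ] z 112.94283205923738 [ 0.2337  0.3607 -2.4119] pack [0.524  0.0625 0.0367] [0.0273 0.0011 0.9996] 0.3475116824726032
[[0.05, 0.01, 0.0, -0.01]]
end [0.5236 0.0619 0.1422] 112.99
```

{"api": "carry_out", "payload": {"deltas": [[0.03,0,0,0],[0,0,0,0]]}}

```text
time: 11.4
tcp_pos: [0.5243, 0.0621, 0.1434]
eef_rot: [-106.1, 89.5, 6.8]
contact_force: [-0.2, 0.2, -2.2]
opening: 0.346
```

{"api": "carry_out", "payload": {"deltas": [[0.03,0,0,0],[0,0,0,0]]}}

```text
time: 11.65
tcp_pos: [0.5246, 0.0621, 0.1426]
eef_rot: [-107.2, 89.4, 5.7]
contact_force: [-0.3, 0.1, -2.3]
opening: 0.345
```

{"api": "carry_out", "payload": {"deltas": [[0.03,0,0,0],[0,0,0,0]]}}

```text
time: 11.9
tcp_pos: [0.5246, 0.0621, 0.1421]
eef_rot: [-108.7, 89.4, 4.3]
contact_force: [-0.2, 0.1, -3.9]
opening: 0.346
```

```bash
python3 pp.py .034 -.0013 -.0003
```

```text
11.9 [0.5246 0.0621 0.1421] [ 0.0109  0.0008 -0.9999] z 112.94389021282159 [-0.2403  0.1039 -3.9415] pack [0.5247 0.0625 0.0337] [0.025  0.0014 0.9997] 0.34565110461679277
[[-0.01, 0.02, 0.01, -0.01]]
end [0.5232 0.0622 0.1427] 112.99
```

{"api": "carry_out", "payload": {"deltas": [[0,0,0,0],[0,0,0,0],[0,0,0,0],[0,0,0,0],[0,0,0,0],[0,0,0,0]], "hand": -0.3}}

```text
time: 12.65
tcp_pos: [0.5257, 0.0621, 0.1424]
eef_rot: [-109.4, 89.2, 3.5]
contact_force: [0.3, -0.6, 0.3]
opening: 0.647
```

```bash
python3 pp.py .034 -.0013 -.0003; python3 look.py w6;python3 - <<'E'
from h import *
save(bot.capture('scene'),'s6')
s=cv2.imread('pics/s6.png');w=cv2.imread('pics/w6.png')
a=cv2.resize(s[150:270,250:370],None,fx=4,fy=4,interpolation=cv2.INTER_CUBIC);b=cv2.resize(w[170:310,200:380],(617,480),interpolation=cv2.INTER_CUBIC)[:,100:420]
cv2.imwrite('pics/c6.png',np.clip(np.hstack([a,b]).astype(float)*1.5,0,255).astype(np.uint8))
E
```

```text
12.65 [0.5257 0.0621 0.1424] [ 0.0133  0.0008 -0.9999] z 112.94081178809839 [ 0.2761 -0.5594  0.2849] pack [0.5261 0.0624 0.034 ] [0.0227 0.0014 0.9997] 0.6474893899416487
[[-0.0, 0.04, 0.02, -0.01]]
end [0.523  0.0622 0.1424] 112.99
12.65 [0.525698   0.06207147 0.14239587] 112.94081178809839 [ 0.27608454 -0.55941124  0.28485342] 0.6474893899416487
```

View pics/c6.png

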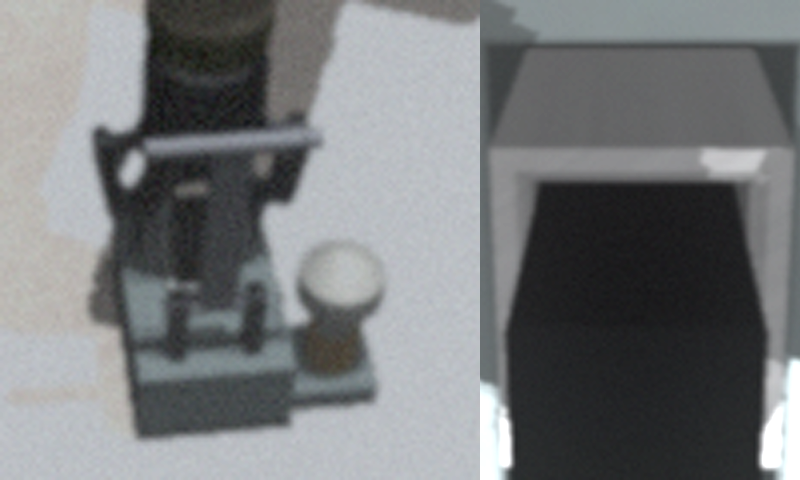

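{"api": "carry_out", "payload": {"deltas": [[-0.2,0,0,0],[-0.5,0,0,0],[-0.7,0,0,0],[-0.7,0.3,0,0],[-0.6,0.5,0,0],[-0.3,0.5,0,0],[0,0,0,0],[0,0,0,0]]}}

```text
time: 13.75
tcp_pos: [0.45, 0.0309, 0.3327]
eef_rot: [-113.3, 88.9, -0.4]
contact_force: [0.4, 0.4, -0.4]
opening: 0.65
```

```bash
python3 pp.py .1; python3 look.py w7;python3 - <<'E'
from h import *
print(bot.state()['joint_pos'])
save(bot.capture('scene'),'s7')
save(bot.capture('top'),'t7')
s=cv2.imread('pics/s7.png');w=cv2.imread('pics/t7.png')
a=cv2.resize(s[160:265,260:360],(400,420),interpolation=cv2.INTER_CUBIC);b=cv2.resize(w[150:255,210:310],(400,420),interpolation=cv2.INTER_CUBIC)
cv2.imwrite('pics/c7.png',np.clip(np.hstack([a,b]).astype(float)*1.5,0,255).astype(np.uint8))
E
```

```text
13.75 [0.45   0.0309 0.3327] [ 0.0192 -0.0001 -0.9998] z 112.95894422056308 [ 0.3707  0.3872 -0.4085] pack [0.451  0.0311 0.2242] [0.0168 0.0023 0.9999] 0.6502610033493752
[[0.7, -0.43, 0.01, -0.0], [0.7, -0.43, 0.01, -0.0], [0.69, -0.44, 0.01, -0.01]]
end [0.5235 0.0629 0.2087] 113.01
13.75 [0.45000931 0.03086322 0.3326778 ] 112.95894422056308 [ 0.37069885  0.38717969 -0.40853099] 0.6502610033493752
[ -6.34016956   2.96818622 -11.77056029  74.19383245   0.10772685
 -29.31523394]
```

View pics/c7.png

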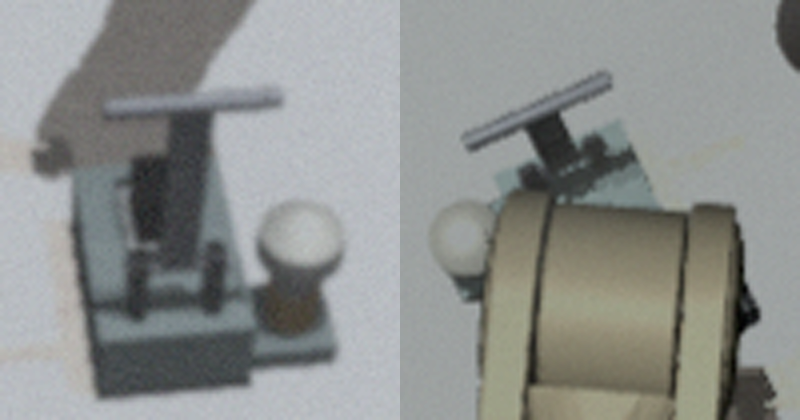

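View pics/w7.png

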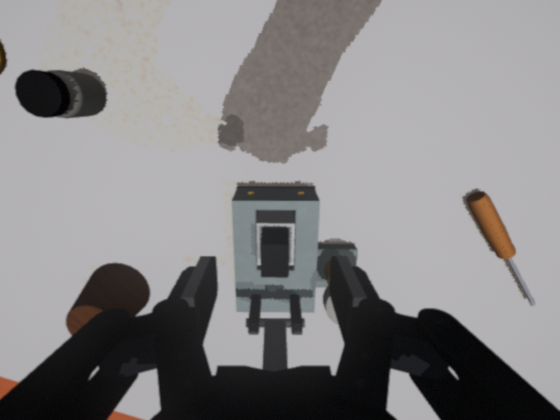

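Run:
```python
from h import *
np.set_printoptions(precision=4,suppress=True)
T=(np.array([(98,162),(222,107)])+.5)/3.6-.5+[200,140]
S=(np.array([(282,97),(105,105)])+.5)/4-.5+[260,160]
c1,d1=ray('top',T);c2,d2=ray('scene',S)
P=[]
for a,b in zip(d1,d2):
    A=np.c_[a,-b];s,_,_,_=np.linalg.lstsq(A,c2-c1,rcond=None)
    x,y=c1+a*s[0],c2+b*s[1];print(x,y,np.linalg.norm(x-y));P.append((x+y)/2)
mid=np.mean(P,0);X=np.array([np.cos(.4),np.sin(.4)]);Y=np.array([-X[1],X[0]])
o=np.array([.5216,.062])
dx=(mid[:2]-o)@X;print('mid',mid,'dock',dx,(mid[:2]-o)@Y,np.linalg.norm(P[0]-P[1]),'q',np.arctan2(mid[2]-.105,.08-dx))
for q in np.arange(1.5,1.95,.05):
    e=[np.r_[o+X*(.08-.15*np.cos(q))+Y*b,.105+.15*np.sin(q)] for b in(.05,-.05)]
    print(round(q,2),np.abs(np.c_[proj('top',e)-T,proj('scene',e)-S]).max(), (proj('top',e)-T).round(1).tolist(),(proj('scene',e)-S).round(1).tolist())
```

```text
[0.5894 0.1394 0.2531] [0.5885 0.1439 0.2535] 0.004647685928204115
[0.6251 0.0519 0.2559] [0.6251 0.0519 0.2559] 2.0317382000245765e-05
mid [0.607  0.0968 0.2546] dock 0.09222555646176712 -0.00123807321996113 0.09678844919022442 q 1.6523463912321679
1.5 9.094375347193221 [[1.8, 9.1], [3.8, 7.9]] [[-1.7, -7.8], [-1.4, -6.5]]
1.55 6.379519562212977 [[0.6, 6.4], [2.5, 5.2]] [[-1.1, -5.7], [-1.0, -4.3]]
1.6 3.6872102690734607 [[-0.6, 3.7], [1.3, 2.5]] [[-0.5, -3.3], [-0.6, -1.9]]
1.65 1.818490422656481 [[-1.8, 1.0], [0.1, -0.1]] [[0.2, -0.9], [-0.2, 0.6]]
1.7 3.2336593198187416 [[-3.0, -1.6], [-1.1, -2.7]] [[0.8, 1.7], [0.3, 3.2]]
1.75 5.9917110947965 [[-4.1, -4.2], [-2.3, -5.3]] [[1.4, 4.4], [0.7, 6.0]]
1.8 8.868607824760915 [[-5.2, -6.7], [-3.4, -7.7]] [[2.0, 7.3], [1.1, 8.9]]
1.85 11.85567427360823 [[-6.2, -9.1], [-4.6, -10.2]] [[2.5, 10.2], [1.5, 11.9]]
1.9 14.943560863133769 [[-7.3, -11.5], [-5.7, -12.5]] [[3.1, 13.3], [1.9, 14.9]]
```

```bash
cat >> h.py <<'E'
X3=np.array([np.cos(np.radians(22.9)),np.sin(np.radians(22.9)),0]);Y3=np.array([-X3[1],X3[0],0]);O3=np.array([.5216,.062,0])
def dk(x,y,z): return O3+X3*x+Y3*y+np.array([0,0,z])
def bar(q,y=-.031): return dk(.08-.15*np.cos(q),y,.105+.15*np.sin(q))
def todk(P): d=np.array(P)-O3; return np.array([d@X3,d@Y3,P[2]])
E
python3 - <<'E'
from h import *
b=bar(1.655);print(b)
plan(b+[0,0,.115],22.9)
E
```

```text
[0.61897901 0.06948221 0.25446854]
[[-0.03, -0.15, -0.03, 0.95], [-0.03, -0.15, -0.01, 0.95], [-0.03, -0.15, -0.0, 0.95], [-0.03, -0.15, 0.01, 0.95], [-0.03, -0.15, 0.02, 0.95], [-0.03, -0.15, 0.04, 0.95], [-0.03, -0.15, 0.05, 0.95], [-0.03, -0.14, 0.06, 0.95]]
[[-0.03, -0.14, 0.07, 0.95], [-0.03, -0.13, 0.08, 0.95], [-0.03, -0.12, 0.09, 0.95], [-0.03, -0.11, 0.1, 0.95], [-0.03, -0.1, 0.11, 0.95], [-0.03, -0.1, 0.12, 0.94], [-0.03, -0.08, 0.13, 0.95], [-0.03, -0.07, 0.13, 0.94]]
[[-0.03, -0.07, 0.14, 0.95], [-0.04, -0.05, 0.15, 0.94], [-0.03, -0.04, 0.15, 0.95]]
end [0.6192 0.0696 0.3693] 22.9
```

Raise early, then rotate and shift.

{"api": "carry_out", "payload": {"deltas": [[-0.3,-0.1,0,0.95],[-0.3,-0.1,0,0.95],[-0.1,-0.15,0,0.95],[0,-0.15,0.01,0.95],[0,-0.15,0.02,0.95],[0,-0.15,0.04,0.95],[0,-0.15,0.05,0.95],[0,-0.14,0.06,0.95]], "hand": 0.1}}

```text
time: 14.9
tcp_pos: [0.5185, 0.0496, 0.3665]
eef_rot: [-1.9, 89.9, 72.0]
contact_force: [-0.7, 0.4, -0.5]
opening: 0.45
```

{"api": "carry_out", "payload": {"deltas": [[0,-0.14,0.07,0.95],[0,-0.13,0.08,0.95],[0,-0.12,0.09,0.95],[0,-0.11,0.1,0.95],[0,-0.1,0.11,0.95],[0,-0.1,0.12,0.95],[0,-0.08,0.13,0.95],[0,-0.07,0.13,0.95]]}}

```text
time: 15.9
tcp_pos: [0.5952, 0.067, 0.3537]
eef_rot: [136.1, 88.9, 171.0]
contact_force: [0.1, 0.2, -0.1]
opening: 0.444
```

Run:
```python
from h import *
p,R,s=pose();print(s['time'],p,R[:,0],zang(R),s['opening'],todk(p))
plan(bar(1.655)+[0,0,.115]-R[:,0]*[1,1,0]*.06,22.9)
```

```text
15.9 [0.59516789 0.0670334  0.35367372] [-0.01829086  0.00290809 -0.99982848] 34.86711161516741 0.444092812543576 [ 0.06972828 -0.02399033  0.35367372]
[[-0.09, -0.07, 0.12, 0.8], [-0.09, -0.06, 0.12, 0.8], [-0.09, -0.05, 0.13, 0.79]]
end [0.6201 0.0691 0.3694] 22.92
```

{"api": "carry_out", "payload": {"deltas": [[-0.12,-0.07,0.12,0.8],[-0.1,-0.06,0.12,0.8],[-0.05,-0.05,0.13,0.8],[0,0,0,0],[0,0,0,0]]}}

```text
time: 16.52
tcp_pos: [0.6227, 0.0709, 0.3614]
eef_rot: [151.1, 88.3, 173.8]
contact_force: [1.4, -0.8, -0.9]
opening: 0.451
```

```bash
python3 look.py w8
python3 - <<'E'
from h import *
import pickle
p,R,s=pose();print(s['time'],p,R[:,0],zang(R),s['opening'],todk(p),todk(p+R[:,0]*.06))
plan(bar(1.655)+[0,0,.09]-R[:,0]*[1,1,0]*.06,22.9)
m,p,R=pickle.load(open('w8.pkl','rb'))
im=cv2.imread('pics/w8.png')
for y in(-.05,-.031,.0,.05):
  for u in proj(m,[bar(1.655,y)]): cv2.circle(im,tuple(int(v) for v in u),4,(0,0,255),1)
cv2.imwrite('pics/w8b.png',np.clip(im*1.4,0,255).astype(np.uint8))
E
```

```text
16.525 [0.62274996 0.07087754 0.36137438] 22.694481740948554 [ 1.40284916 -0.84714226 -0.88883686] 0.4514364616269213
16.575 [0.62264687 0.07089705 0.36137949] [-0.03033452  0.0032955  -0.99953437] 22.68660311049944 0.456292154972549 [ 0.09654496 -0.03112393  0.36137949] [ 0.09494528 -0.03023355  0.30140742]
[[0.28, -0.02, -0.03, -0.04]]
end [0.6209 0.0692 0.3446] 22.89
```

View pics/w8b.png

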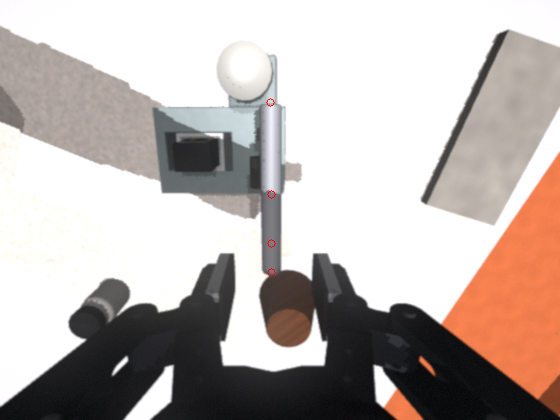

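{"api": "carry_out", "payload": {"deltas": [[0.3,0,-0.05,0],[0.3,0,-0.03,0],[0.15,0,0,0],[0,0,0,0]]}}

```text
time: 17.08
tcp_pos: [0.6158, 0.0693, 0.3152]
eef_rot: [151.0, 88.2, 173.8]
contact_force: [-0.2, 0.5, -1.1]
opening: 0.455
```

```bash
cat > bp.py <<'E'
from h import *
import sys
np.set_printoptions(precision=4,suppress=True)
p,R,s=pose();g=todk(p+R[:,0]*.056);print(s['time'],p,R[:,0],zang(R),s['opening'],'grasp dk',g,'q~',np.arctan2(g[2]-.105,.08-g[0]),s['contact_force'])
print('tipsz',(p+R[:,0]*.073)[2])
for q in map(float,sys.argv[1:]): plan(bar(q)-R[:,0]*.056,22.9)
E
python3 bp.py 1.655 1.3 1.0
```

```text
17.075 [0.6158 0.0693 0.3152] [-0.0308  0.0033 -0.9995] 22.835861761867097 0.45491206918401733 grasp dk [ 0.0881 -0.0291  0.2592] q~ 1.6234728416854316 [-0.187   0.4992 -1.1456]
tipsz 0.24220749768135702
[[0.08, -0.03, 0.08, -0.01]]
end [0.6208 0.0695 0.3102] 22.89
[[0.18, -0.04, -0.8, -0.01]]
end [0.5722 0.0485 0.3056] 22.89
[[0.25, -0.02, -0.74, -0.01], [0.26, -0.02, -0.73, -0.0]]
end [0.5346 0.033  0.2869] 22.89
```

{"api": "carry_out", "payload": {"deltas": [[0.08,-0.03,0.03,0],[0,0,0,0],[0,0,0,0]], "hand": 0.5}}

```text
time: 17.45
tcp_pos: [0.6189, 0.0683, 0.3116]
eef_rot: [150.5, 88.4, 173.3]
contact_force: [0.2, -0.2, 0.1]
opening: 0.249
```

```bash
python3 bp.py
cat > arc.py <<'E'
from h import *
import sys
q1=float(sys.argv[1]);n=int(sys.argv[2])
p,R,s=pose();g=todk(p+R[:,0]*.056);q0=np.arctan2(g[2]-.105,.08-g[0])
a=R[:,0]
for i in range(1,n+1):
    t=bar(q0+(q1-q0)*i/n)-a*.056
    u=np.round(R.T@(t-p)/.06,2);print(u.tolist()+[0],end=', ');p=p+R@(u*.06)
print()
E
python3 arc.py 0.9 6
```

```text
17.45 [0.6189 0.0683 0.3116] [-0.0282  0.0033 -0.9996] 22.848568291440213 0.24908951761239076 grasp dk [ 0.0907 -0.0313  0.2556] q~ 1.6415357481119668 [ 0.195  -0.2232  0.0823]
tipsz 0.2386195617492291
[0.02, 0.0, -0.31, 0], [0.04, 0.0, -0.31, 0], [0.08, 0.0, -0.29, 0], [0.12, -0.0, -0.29, 0], [0.15, -0.0, -0.27, 0], [0.18, -0.01, -0.25, 0],
```

{"api": "carry_out", "payload": {"deltas": [[0.01,0,-0.3,0],[0.04,0,-0.3,0],[0.08,0,-0.29,0],[0,0,0,0]]}}

```text
time: 17.95
tcp_pos: [0.5713, 0.0477, 0.3075]
eef_rot: [144.2, 88.9, 167.0]
contact_force: [-0.6, 0.1, -0.0]
opening: 0.254
```

```bash
python3 bp.py; python3 look.py w9; python3 arc.py 0.9 5
```

```text
17.95 [0.5713 0.0477 0.3075] [-0.0194  0.0045 -0.9998] 22.888207551526833 0.25352214774758597 grasp dk [ 0.0393 -0.0319  0.2515] q~ 1.2995658870647906 [-0.6387  0.1314 -0.0168]
tipsz 0.23451148857286624
17.95 [0.57125206 0.04766874 0.30749702] 22.888207551526833 [-0.63871345  0.13143713 -0.01684368] 0.25352214774758597
[0.1, 0.02, -0.18, 0], [0.08, -0.01, -0.19, 0], [0.09, 0.0, -0.18, 0], [0.11, 0.0, -0.17, 0], [0.12, 0.0, -0.16, 0],
```

View pics/w9.png

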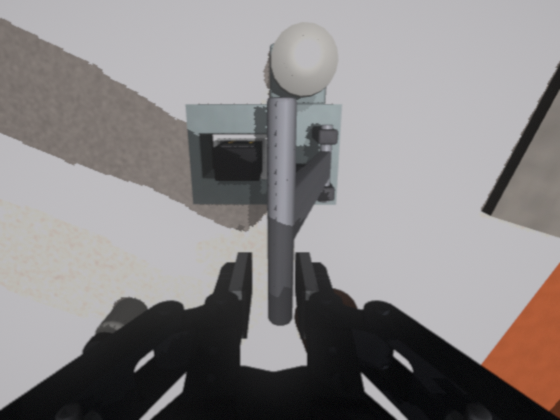

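{"api": "carry_out", "payload": {"deltas": [[0.09,0.01,-0.18,0],[0.08,0,-0.19,0],[0.09,0,-0.18,0],[0.11,0,-0.17,0],[0.12,0,-0.16,0],[0,0,0,0]]}}

```text
time: 18.75
tcp_pos: [0.5235, 0.0276, 0.2788]
eef_rot: [136.5, 89.2, 159.4]
contact_force: [0.3, 0.4, 0.0]
opening: 0.251
```

```bash
python3 bp.py; python3 look.py w10; python3 arc.py 0.4 6
```

```text
18.75 [0.5235 0.0276 0.2788] [-0.0136  0.0051 -0.9999] 22.93440342889683 0.25104274229387163 grasp dk [-0.0122 -0.0319  0.2228] q~ 0.906681032830466 [0.2982 0.3988 0.0327]
tipsz 0.205842867764256
18.75 [0.52348925 0.02759947 0.27883515] 22.93440342889683 [0.29819127 0.39879138 0.03265937] 0.25104274229387163
[0.13, 0.01, -0.16, 0], [0.16, 0.0, -0.15, 0], [0.16, 0.0, -0.14, 0], [0.18, 0.0, -0.12, 0], [0.18, -0.0, -0.1, 0], [0.19, -0.0, -0.09, 0],
```

View pics/w10.png

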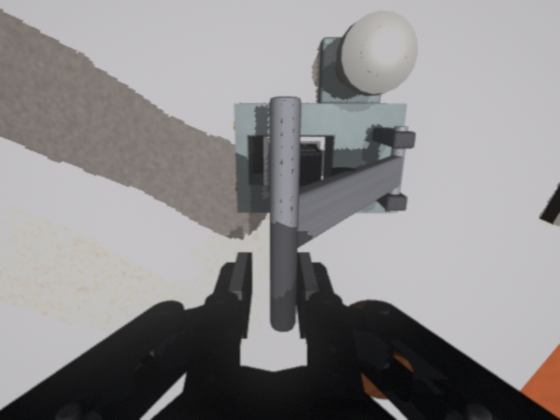

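{"api": "carry_out", "payload": {"deltas": [[0.13,0,-0.16,0],[0.16,0,-0.15,0],[0.16,0,-0.14,0],[0.18,0,-0.12,0],[0.18,0,-0.1,0],[0.12,0,-0.06,0],[0,0,0,0]]}}

```text
time: 19.68
tcp_pos: [0.4826, 0.0102, 0.2211]
eef_rot: [128.8, 89.3, 151.8]
contact_force: [0.7, 0.7, -0.5]
opening: 0.25
```

```bash
python3 bp.py; python3 look.py w11
python3 - <<'E'
from h import *
import pickle
m,p,R=pickle.load(open('w11.pkl','rb'))
im=cv2.imread('pics/w11.png')
for q,c in((.4,(0,0,255)),(.5,(0,255,0))):
  for u in proj(m,[bar(q,y) for y in(-.05,.05)]): cv2.circle(im,tuple(int(v) for v in u),4,c,1)
cv2.imwrite('pics/w11b.png',im)
E
```

```text
19.675 [0.4826 0.0102 0.2211] [-0.0101  0.0054 -0.9999] 22.951209751826855 0.250298084660379 grasp dk [-0.0565 -0.0321  0.1651] q~ 0.4148908993752942 [ 0.652   0.7134 -0.4529]
tipsz 0.14813306084890954
19.675 [0.48256909 0.01017766 0.22112831] 22.951209751826855 [ 0.65204041  0.71338752 -0.45288392] 0.250298084660379
```

View pics/w11b.png

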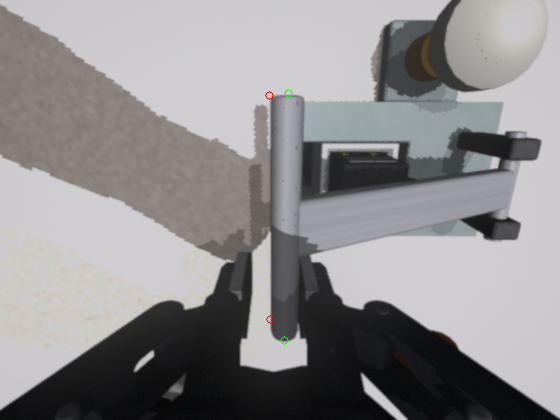

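{"api": "carry_out", "payload": {"deltas": [[-0.4,0,0,0],[-0.6,0,0,0],[-0.3,0.3,0,0],[0,0.25,0,0],[0,0,0,0]]}}

```text
time: 20.35
tcp_pos: [0.4706, 0.0414, 0.3012]
eef_rot: [128.2, 89.3, 151.2]
contact_force: [0.3, -1.0, 0.2]
opening: 0.246
```

{"api": "carry_out", "payload": {"deltas": [[0,0,0,0],[0,0,0,0],[0,0,0,0]], "hand": 1}}

```text
time: 20.72
tcp_pos: [0.4701, 0.041, 0.2991]
eef_rot: [135.0, 89.1, 158.0]
contact_force: [-0.2, 0.5, -0.3]
opening: 0.002
```

```bash
cat > cp.py <<'E'
from h import *
import sys
np.set_printoptions(precision=4,suppress=True)
p,R,s=pose();g=todk(p+R[:,0]*.073);print(s['time'],p,R[:,0],zang(R),s['opening'],'tips dk',g,'q if on bar',np.arcsin((g[2]-.111)/.15),s['contact_force'])
for q in map(float,sys.argv[1:]): plan(bar(q,0)+[0,0,.006]-R[:,0]*.073,22.9)
E
python3 cp.py .6 .49;python3 look.py w12
```

```text
20.725 [0.4701 0.041  0.2991] [-0.0147  0.0059 -0.9999] 22.970690653668395 0.0023411583803082327 tips dk [-0.0565  0.0015  0.2261] q if on bar 0.8748288978926834 [-0.1544  0.511  -0.293 ]
[[0.5, -0.03, 0.22, 0.01]]
end [0.4825 0.0447 0.2689] 22.92
[[0.74, -0.03, 0.08, 0.01]]
end [0.4745 0.0415 0.2546] 22.92
20.725 [0.47006104 0.04101038 0.29910589] 22.970690653668395 [-0.15441236  0.51103688 -0.29299391] 0.0023411583803082327
```

View pics/w12.png

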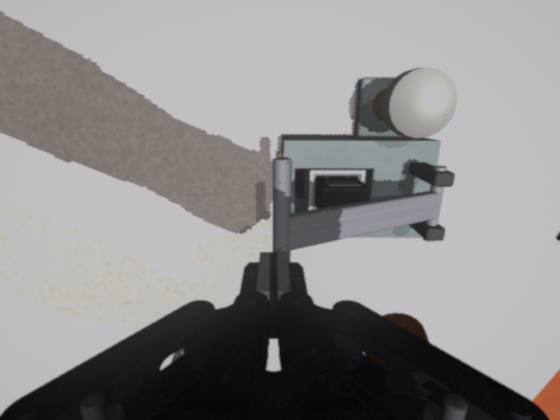

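{"api": "carry_out", "payload": {"deltas": [[0.25,0,0.05,0],[0.3,0,0.03,0],[0.1,0,0,0],[0,0,0,0]]}}

```text
time: 21.28
tcp_pos: [0.474, 0.0428, 0.2565]
eef_rot: [136.7, 89.0, 159.7]
contact_force: [0.9, 0.1, 0.3]
opening: 0.001
```

```bash
python3 cp.py .48 .4 .3
```

```text
21.275 [0.474  0.0428 0.2565] [-0.0163  0.006  -0.9998] 22.921519744204147 0.001335737718739826 tips dk [-0.0522  0.0017  0.1835] q if on bar 0.5044075240590141 [0.86   0.1282 0.308 ]
[[0.05, -0.03, -0.01, 0.0]]
end [0.4741 0.041  0.2535] 22.92
[[0.24, -0.03, -0.1, 0.0]]
end [0.4689 0.0389 0.2421] 22.92
[[0.47, -0.03, -0.18, 0.0]]
end [0.4643 0.0372 0.2284] 22.92
```

{"api": "carry_out", "payload": {"deltas": [[0.12,-0.01,-0.05,0],[0.13,0,-0.05,0],[0.13,0,-0.05,0],[0.13,0,-0.04,0],[0,0,0,0]]}}

```text
time: 21.9
tcp_pos: [0.4625, 0.0375, 0.2248]
eef_rot: [136.6, 89.1, 159.5]
contact_force: [-0.5, 0.2, 0.6]
opening: 0.003
```

```bash
python3 cp.py .22 .16
```

```text
21.9 [0.4625 0.0375 0.2248] [-0.0151  0.0056 -0.9999] 22.901537892429797 0.003065770119744884 tips dk [-0.0648  0.0012  0.1519] q if on bar 0.2758771739981964 [-0.5285  0.1534  0.5754]
[[0.14, -0.02, -0.02, 0.0]]
end [0.4618 0.0359 0.2165] 22.9
[[0.28, -0.02, -0.05, 0.0]]
end [0.46   0.0353 0.2081] 22.9
```

{"api": "carry_out", "payload": {"deltas": [[0.1,-0.01,-0.02,0],[0.1,0,-0.02,0],[0.07,0,-0.01,0],[0,0,0,0]]}}

```text
time: 22.4
tcp_pos: [0.4599, 0.0358, 0.2077]
eef_rot: [135.6, 89.1, 158.5]
contact_force: [0.1, 1.0, -0.4]
opening: 0.003
```

```bash
python3 cp.py .1;python3 look.py w13
```

```text
22.4 [0.4599 0.0358 0.2077] [-0.0145  0.0057 -0.9999] 22.908182318864526 0.0031741395228579855 tips dk [-0.0679  0.0007  0.1347] q if on bar 0.15884073201926605 [ 0.108   0.9817 -0.351 ]
[[0.15, -0.01, -0.02, 0.0]]
end [0.4589 0.0348 0.1987] 22.91
22.4 [0.45986988 0.03577615 0.20771717] 22.908182318864526 [ 0.10796305  0.98166216 -0.35104529] 0.0031741395228579855
```

View pics/w13.png

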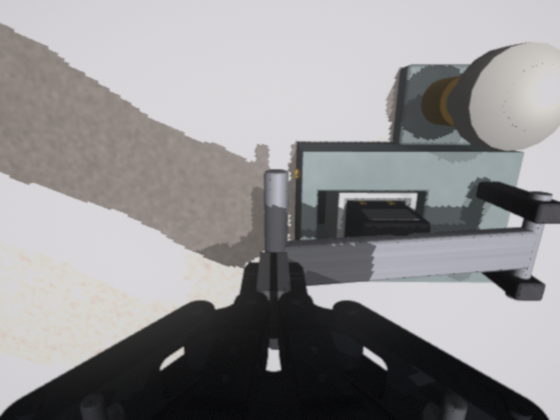

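{"api": "carry_out", "payload": {"deltas": [[0.05,0,0,0],[0.05,0,0,0],[0.05,0,0,0]]}}

```text
time: 22.82
tcp_pos: [0.4594, 0.0355, 0.2004]
eef_rot: [140.9, 89.2, 163.8]
contact_force: [-3.5, -1.0, 7.2]
opening: -0.001
```

{"api": "carry_out", "payload": {"deltas": [[0.05,0,0,0],[0.05,0,0,0],[0.05,0,0,0]]}}

```text
time: 23.2
tcp_pos: [0.4586, 0.0353, 0.1933]
eef_rot: [146.6, 89.2, 169.5]
contact_force: [-3.6, -0.9, 8.2]
opening: -0.0
```

```bash
python3 cp.py .01
```

```text
23.2 [0.4586 0.0353 0.1933] [-0.0142  0.0026 -0.9999] 22.904183201669944 -0.0003160275449484601 tips dk [-0.0693  0.0005  0.1203] q if on bar 0.061793947783834374 [-3.6077 -0.9353  8.2121]
[[0.13, -0.01, -0.01, 0.0]]
end [0.4581 0.0345 0.1855] 22.9
```

Driving at about 8 N; continue with care.

{"api": "carry_out", "payload": {"deltas": [[0.05,0,0,0],[0.05,0,0,0]]}}

```text
time: 23.45
tcp_pos: [0.4582, 0.0351, 0.1885]
eef_rot: [149.7, 89.2, 172.6]
contact_force: [-3.1, 0.2, 6.8]
opening: 0.002
```

{"api": "carry_out", "payload": {"deltas": [[0.04,0,0,0],[0.04,0,0,0]]}}

```text
time: 23.7
tcp_pos: [0.4579, 0.0351, 0.185]
eef_rot: [151.8, 89.2, 174.7]
contact_force: [-3.7, 0.7, 9.1]
opening: 0.004
```

```bash
python3 cp.py .01
```

```text
23.7 [0.4579 0.0351 0.185 ] [-0.0132  0.0012 -0.9999] 22.915533833972077 0.003998860570803519 tips dk [-0.07    0.0005  0.1121] q if on bar 0.007022861552310397 [-3.6784  0.6909  9.0982]
[[-0.01, -0.01, -0.0, 0.0]]
end [0.4582 0.0346 0.1856] 22.92
```

{"api": "carry_out", "payload": {"deltas": [[0.03,0,0,0]]}}

```text
time: 23.82
tcp_pos: [0.4579, 0.0351, 0.1845]
eef_rot: [152.6, 89.3, 175.5]
contact_force: [-5.5, 0.4, 16.8]
opening: 0.003
```

{"api": "carry_out", "payload": {"deltas": [[0.03,0,0,0]]}}

```text
time: 23.95
tcp_pos: [0.4579, 0.0351, 0.1844]
eef_rot: [154.0, 89.3, 177.0]
contact_force: [-6.5, 0.7, 17.8]
opening: 0.003
```

{"api": "carry_out", "payload": {"deltas": [[0.03,0,0,0]]}}

```text
time: 24.08
tcp_pos: [0.4578, 0.0351, 0.1844]
eef_rot: [155.6, 89.4, 178.6]
contact_force: [-6.4, -0.2, 17.4]
opening: 0.005
```

{"api": "carry_out", "payload": {"deltas": [[-0.2,0,0,0],[-0.5,0,0,0],[-0.7,0,0,0],[-0.7,0,0,0],[-0.5,0.5,0,0],[0,0.8,0,0],[0,0,0,0],[0,0,0,0]]}}

```text
time: 25.08
tcp_pos: [0.4298, 0.1087, 0.3485]
eef_rot: [138.9, 89.7, 161.8]
contact_force: [-0.3, -0.4, 0.1]
opening: 0.0
```

```bash
python3 cp.py;python3 look.py w14
python3 - <<'E'
from h import *
import pickle
m,p,R=pickle.load(open('w14.pkl','rb'))
im=cv2.imread('pics/w14.png')
for q,c in((.01,(0,0,255)),(.08,(0,255,0))):
  for u in proj(m,[bar(q,y) for y in(-.05,.05)]): cv2.circle(im,tuple(int(v) for v in u),4,c,1)
save(bot.capture('scene'),'s14');s=cv2.imread('pics/s14.png')
for q,c in((.01,(0,0,255)),(.08,(0,255,0))):
  for u in proj('scene',[bar(q,y) for y in(-.05,.05)]): cv2.circle(s,tuple(int(v) for v in u),2,c,1)
a=cv2.resize(s[160:265,260:360],(400,420),interpolation=cv2.INTER_CUBIC)
cv2.imwrite('pics/c14.png',np.hstack([a,im[:,140:540]]))
E
```

```text
25.075 [0.4298 0.1087 0.3485] [-0.0048  0.0016 -1.    ] 22.889060461987082 6.515667029302475e-05 tips dk [-0.0667  0.0789  0.2755] q if on bar nan [-0.3498 -0.3633  0.1204]
25.075 [0.42981543 0.10866515 0.34851749] 22.889060461987082 [-0.34981365 -0.36334507  0.12035392] 6.515667029302475e-05cp.py:4: RuntimeWarning: invalid value encountered in arcsin
  p,R,s=pose();g=todk(p+R[:,0]*.073);print(s['time'],p,R[:,0],zang(R),s['opening'],'tips dk',g,'q if on bar',np.arcsin((g[2]-.111)/.15),s['contact_force'])
```

View pics/c14.png

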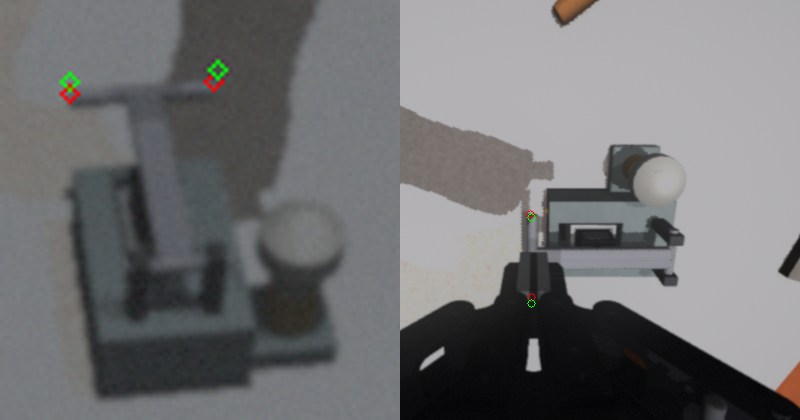

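Run:
```python
from h import *
print(bot.close_job())
```

```text
the job is handed in; nothing more can be done
None
```

The pack is in the pocket and driven home, the clamp is closed, and I handed the job in at about 25 s. No verdict was reported.

**Placing the pack:** I gripped it across its 30 mm sides and lowered it into the pocket, which I found about 4 mm from the dock origin (nest near 17 mm). I felt no contact on the way down. Its foot was about 30 mm below the nest's top when I let go. A picture afterwards showed it standing square in the pocket with the clamp open and no force on the gripper.

**Closing the clamp:** I swung the clamp down with the fingers either side of the bar, then pressed the bar with closed fingertips. It moved at about 7–9 N, then stopped hard at about 17.5 N, below the 30 N limit, at an estimated angle of 0.005 rad.

**Last checks:**
- The scene picture puts the handle at the projection for 0.01 rad.
- The arm is clear and the force reads about zero.
- I could not read the carriage directly. That it is home rests on the hard stop and the clamp angle.
- I moved none of the other things on the bench, but I did not measure their positions again at the end.
- The tool tilted by up to 2° during the moves. The pack was at an estimated 1.3–1.6° when placed, well inside the limit.

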